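Swap the chick between the dolls

ROBOT

A 6-joint arm with a two-finger parallel gripper is mounted at the origin on the work surface. World frame = base frame: x ahead of the robot, y to its left, z up, the work surface at z = 0. Lengths are in mm, angles in rad, forces in N, time in s.
With the tool pointing down it reaches from about 350 to 975 mm from the base axis. Payload 7.1 kg.
Tool frame: the origin (TCP) lies between the finger pads; the fingertips stand 17 mm ahead of it and the grasp point (between the pads) lies 2 mm behind it (tip_reach is the y of the fingertips in the tool frame, in mm); y points along the fingers, x is the direction in which the jaws open and shut, and the axes are right-handed (so a half turn about y gives the same grasp; the last joint's range is limited). The gripper opens to 88 mm and grips with 3 to 60 N. Pads are 20 mm wide; open, the fingers measure 115 mm over their backs; the gripper's body (75 mm by 178 mm) begins 61 mm behind the grasp point.
Start: joints at [1.202, 0.423, 1.63, -0, 1.089, -0.019], TCP at [214.162, 587.145, 206.075] pointing down, gripper open.
Joint ranges: [-3, 3], [-0.9, 2.11], [0.09, 2.58], [-1.31, 4.45], [0.11, 2.69], [-2.54, 2.54]. Speed limits (rad/s): [2.39, 2.39, 3.01, 3.14, 3.14, 3.14].

INTERFACE

Orientations are given as a rotation vector (axis times angle).
In Python, from workcell import get_obs, get_image, camera_model, close_job, silhouettes, tip_of, tip_reach gives the robot as it stands. The module is installed in compiled form; this text tells all that it offers.
- The arm moves only by the tool arm_command, never from a script. Its argument "targets" is a list of rows, each a list of 4 numbers: the shift along the tool's x, y, z in mm, then the turn about the tool's y in rad. A call has 1 to 20 rows; each row shifts and turns the commanded pose from where the row before left it, along the tool's axes as they then stand; what a row does not reach is not made up. A row lasts 1/12 s, in which the tool goes at most 41.7 mm and 7.16 degrees, less where a joint would pass 70% of its speed; a pose out of reach is approached as far as the arm can. A call is refused whole if a number of a shift passes 41.7 or a number of a turn 0.125, either way. A call with a gripper value outside its range is refused whole. "gripper" is the opening in per cent of the stroke, from 0 (shut) to 100 (fully open), set as the call begins (left out, the last holds). The fingers move at their own pace and stop on an object; the grip force is fixed at half the most. Time passes only in rows, so rows that do not move let the fingers close. It gives the time, the measured TCP pose, the force and the opening at its end, in the units of the state.
- get_obs(): the state, without advancing time (a new reading comes with each control period).
- get_image(name): name is "scene" or "top"; returns the picture (384x512x3 uint8, blue, green, red); there is no depth.
- camera_model(name): a dict with "mtx" (3x3 intrinsics, pixels), "position" and "orientation" of the camera in the world. Camera axes: x right, y up, looking along -z (the intrinsics and any distortion apply to the point x, -y, -z); pixel columns grow to the right and rows downward; lengths in mm; the calibration is good to about 2 mm. A picture is of the moment at which its call begins. camera_model takes no time and is no camera call.
- close_job(): hands the job in, once; it reports no verdict.
Trained networks look in the newest picture that a camera, given by its name, has taken for a name from the list of things; names that differ only in an ending like _2 or _b are one class to them, and where a whole thing is asked for, a point or a joint stands for the part that bears it (a point fixed in the world has none). Each returns a list of dicts, best first, with "conf" (0 to 1); they miss things now and then, are a little off and sometimes report something else, mostly with a low value. They report only what shows in the picture. A call takes as long as a camera call. They do not tell look-alikes from the thing itself.
- silhouettes(camera, thing): "pixels" (384x512 bool, what is visible of it) and "at" ([column, row] in pixels, amid what is visible of it).
- tip_of(camera, thing): "at" ([column, row] in pixels: a listed point, or the origin of a listed thing).
The state is a dict: "t": time; "qpos": joint angles; "qvel": joint speeds; "joint_torque": joint torques, N m; "ee_pos": TCP position; "orientation": TCP orientation; "ft_force": force on the tool from outside, world axes, zero at the start; "moment": the same for the moment, N m; "width": finger opening in mm.
Only numpy, scipy, OpenCV 4.12 (cv2) and the standard library are available. Lean on these libraries where they do the work, as an engineer would, in place of code of your own. Each camera call takes 0.05 s, during which the arm holds its last target. There are 200 camera calls.

TASK

The plain white chick in the middle of the plywood box is next to be painted, but the two tall wooden dolls hem it in: first stand both dolls on the green mat, then lift the white chick out onto the middle of the round turntable, and then put the finished yellow chick in the middle of the box in its place. After that put each doll back in the box on the very spot where it stood at the start. All four figures must end upright and let go; let no figure fall over, and leave the glue bottle and the blue pot where they are.

Things in the scene. Friction and masses are not known exactly. Their poses are not given: they have to be found in the camera images.
- doll_light: Tall turned doll of pale wood, 105 mm tall, upright on a flat base of 52 mm diameter; round about its z axis. Body (52 mm at its widest) from 0 to 59 mm, slim neck, then a head of 40 mm diameter with straight sides from 75 to 93 mm above the underside (grip it there, centre at 84 mm). Origin: centre of the underside, z up. About 0.14 kg. At the start it stands in one end of the box; which end varies, and it belongs back on that very spot.
- doll_dark: Tall turned doll of dark brown wood, 105 mm tall, upright on a flat base of 52 mm diameter; round about its z axis. Body (52 mm at its widest) from 0 to 59 mm, slim neck, then a head of 40 mm diameter with straight sides from 75 to 93 mm above the underside (grip it there, centre at 84 mm). Origin: centre of the underside, z up. About 0.14 kg. At the start it stands in one end of the box; which end varies, and it belongs back on that very spot.
- chick_white: Low wooden chick, plain white, egg-shaped, round about its z axis, 52 mm tall, 48 mm diameter with straight sides from 3 to 36 mm above the underside and a domed top. Origin: centre of the underside, z up. About 0.06 kg. At the start it stands in the middle of the box, about 10 mm from each doll and 9 mm from the long walls: too tight for fingers until the dolls are out.
- chick_yellow: Low wooden chick, yellow with an orange beak and band (painted on, 5 mm beak at its -x side), egg-shaped, round about its z axis, 52 mm tall, 48 mm diameter with straight sides from 3 to 36 mm above the underside and a domed top. Origin: centre of the underside, z up. About 0.06 kg. At the start it stands alone on the bench.
- box: Open plywood box, fixed, 82 mm (its x) by 208 mm (its y) outside, 45 mm high; walls and floor 8 mm thick, so inside 66 by 192 mm, inner floor 8 mm above the bench. Origin: centre of the underside, on the bench; y runs along the long side. The three figures stand in a row along y: a doll about 60 mm to either side of the middle, the white chick at the middle.
- mat: Green mat, fixed flat on the bench, 110 mm (its x) by 190 mm (its y), 6 mm thick. Origin: centre of its underside, z up; room for both dolls side by side along y, 45 mm to either side of the middle.
- turntable: Round aluminium painting turntable with a black rubber disc (68 mm) in its middle, fixed (does not turn), 116 mm diameter; flat top 25 mm above the bench. Origin: centre of its underside, z up.
- glue: Bystander: white glue bottle with a red cap, 56 mm diameter, 130 mm tall. Origin: centre of its underside. Leave alone.
- pot: Bystander: blue ceramic pot, 72 mm diameter at the rim, 85 mm tall. Origin: centre of its underside. Leave alone.
Mind the look-alikes: they are no part of the job. Several things look just like the mat: the one meant starts farthest to the robot's left.

How it is judged (in metres and radians):
On the way, in this order (a step that is already met when the one before it is completed fails the run):
1. both dolls stand upright and released on the green mat (angle between each of doll_light, doll_dark's own z axis and vertical below 0.12 rad and linear speed of each of doll_light, doll_dark below 0.03 m/s and contact force between the fingers and doll_light below 0.1 N and x of doll_light in the frame of mat between -0.055 and 0.055 m and y of doll_light in the frame of mat between -0.095 and 0.095 m and z of doll_light in the frame of mat between 0.002 and 0.012 m and contact force between the fingers and doll_dark below 0.1 N and x of doll_dark in the frame of mat between -0.055 and 0.055 m and y of doll_dark in the frame of mat between -0.095 and 0.095 m and z of doll_dark in the frame of mat between 0.002 and 0.012 m), for 0.2 s.
2. the white chick stands released on the middle of the turntable (within 15 mm), both dolls still on the mat (all of step 1 and angle between chick_white's own z axis and vertical below 0.12 rad and linear speed of chick_white below 0.03 m/s and contact force between the fingers and chick_white below 0.1 N and horizontal distance between chick_white and turntable below 0.015 m and z of chick_white in the frame of turntable between 0.021 and 0.031 m), for 0.2 s.
3. the yellow chick stands released in the middle of the box (within 15 mm), both dolls still on the mat (all of step 1 and angle between chick_yellow's own z axis and vertical below 0.12 rad and linear speed of chick_yellow below 0.03 m/s and contact force between the fingers and chick_yellow below 0.1 N and horizontal distance between chick_yellow and box below 0.015 m and z of chick_yellow in the frame of box between 0.004 and 0.013 m), for 0.2 s.
At the end, for the whole second after the job is handed in: The white chick stands upright on the turntable within 15 mm of its centre, the yellow chick upright on the box floor within 15 mm of the box's middle, each doll upright within 15 mm of its own starting place in the box; all four at rest and released (angle between each of chick_white, chick_yellow, doll_light, doll_dark's own z axis and vertical below 0.12 rad and linear speed of each of chick_white, chick_yellow, doll_light, doll_dark below 0.03 m/s and contact force between the fingers and chick_white below 0.1 N and horizontal distance between chick_white and turntable below 0.015 m and z of chick_white in the frame of turntable between 0.021 and 0.031 m and contact force between the fingers and chick_yellow below 0.1 N and horizontal distance between chick_yellow and box below 0.015 m and z of chick_yellow in the frame of box between 0.004 and 0.013 m and contact force between the fingers and doll_light below 0.1 N and distance of each of doll_light, doll_dark from where it was at the start of the episode below 0.015 m and contact force between the fingers and doll_dark below 0.1 N); the robot touches nothing.
It fails at once if a figure is tipped by more than about 35 degrees (angle between any of doll_light, doll_dark, chick_white, chick_yellow's own z axis and vertical above 0.6 rad).
It fails at once if the glue bottle or the pot is shifted by more than 20 mm (distance of any of glue, pot from where it was at the start of the episode above 0.02 m).
It also fails if it takes over 120 s, if anything falls off the work surface, if the arm or the gripper's body presses on something with over 40 N, if the wrist force passes 120 N, or if a joint passes its speed limit or range.

## Working session

There is one attempt and no reset: what is moved stays moved. The work goes in short steps, Python scripts to look and compute and a tool call to move; the robot and the scene stay as the last step left them, time stands still between calls to the robot, and variables do not carry over. Pictures are saved under pics/ and viewed, about 12 in all and at most 16, crops included, and the job is handed in when it is done.

Besides the shell and the picture viewer there is one more tool, called after "Call:" as name([rows], argument=value, ...), one row to a line, values as JSON. arm_command: Moves the arm, as the interface text tells. Its arguments: {"type":"object","properties":{"targets":{"type":"array","items":{"type":"array","items":{"type":"number"}}},"gripper":{"type":"number"}},"required":["targets"]}

```bash
mkdir -p pics; cat > h.py <<'E'
import numpy as np, cv2
from scipy.spatial.transform import Rotation as R
from workcell import *
def cam(n):
    c=camera_model(n); o=np.array(c["orientation"],float)
    r=R.from_rotvec(o).as_matrix() if o.shape==(3,) else (R.from_quat(o).as_matrix() if o.shape==(4,) else o)
    return np.array(c["mtx"],float),np.array(c["position"],float),r,c
def ray(n,px,z):
    K,p,r,c=cam(n); d=r@(np.array([1,-1,-1])*(np.linalg.inv(K)@[px[0],px[1],1]))
    return p+d*(z-p[2])/d[2]
def proj(n,X):
    K,p,r,c=cam(n); q=(r.T@(np.array(X,float)-p))*[1,-1,-1]; q=K@q; return q[:2]/q[2]
E
python3 - <<'E'
from h import *
for n in("scene","top"):
    cv2.imwrite(f"pics/{n}0.png",get_image(n)); print(camera_model(n))
    for t in "doll_light doll_dark chick_white chick_yellow box mat turntable glue pot".split():
        print(n,t,[(round(d["conf"],2),np.round(d["at"]),np.round(ray(n,d["at"],0)[:2])) for d in tip_of(n,t)])
o=get_obs();print(o, R.from_rotvec(o["orientation"]).as_matrix().round(3))
E
```

```text
{'mtx': array([[468.08734514,   0.        , 247.82156212],
       [  0.        , 468.08734514, 187.38609152],
       [  0.        ,   0.        ,   1.        ]]), 'position': array([1290.98579369,   84.65104833, 1147.51257315]), 'orientation': array([0.45111068, 0.54610916, 1.74394483])}
scene doll_light [(0.77, array([247., 230.]), array([637., -57.]))]
scene doll_dark [(0.58, array([290., 245.]), array([656.,  69.]))]
scene chick_white [(0.52, array([266., 236.]), array([645.,  -1.]))]
scene chick_yellow []
scene box [(0.63, array([270., 237.]), array([645.,  10.]))]
scene mat [(0.9, array([209., 116.]), array([ 240., -284.])), (0.82, array([201., 293.]), array([ 848., -129.])), (0.79, array([274., 182.]), array([456., -16.])), (0.64, array([ 89., 191.]), array([ 619., -545.]))]
scene turntable [(0.68, array([202., 172.]), array([ 470., -238.]))]
scene glue [(0.87, array([388., 242.]), array([582., 333.]))]
scene pot [(0.77, array([159., 196.]), array([ 588., -337.]))]
{'mtx': array([[496.99346929,   0.        , 259.907431  ],
       [  0.        , 496.99346929, 185.14566851],
    
[... 1018 characters left out ...]
qpos': array([ 1.20199200e+00,  4.23105540e-01,  1.62988710e+00,  2.44825911e-05,
        1.08860334e+00, -1.90095666e-02]), 'qvel': array([ 0.00193565, -0.00013954,  0.00039256,  0.00149567,  0.00013706,
       -0.00070979]), 'joint_torque': array([-6.09319941e-04, -5.44579589e+01, -2.74042422e+01,  6.43395935e-02,
        1.67597149e-02, -1.18359134e-05]), 'ee_pos': array([214.1618714 , 587.15190082, 206.07667811]), 'orientation': array([-1.35460771, -0.94775659,  0.94778114]), 'ft_force': array([0.53799522, 0.70092194, 0.43760987]), 'moment': array([-0.0237208 ,  0.0566901 ,  0.03441559]), 'width': 87.91066858473174} [[ 0.343 -0.    -0.939]
 [ 0.939  0.     0.343]
 [-0.    -1.     0.   ]]
```

```bash
python3 - <<'E'
import cv2
a=cv2.imread("pics/scene0.png");b=cv2.imread("pics/top0.png")
cv2.imwrite("pics/top1.png",cv2.resize(b,(800,600),interpolation=cv2.INTER_CUBIC))
cv2.imwrite("pics/scene1.png",cv2.resize(a,(800,600),interpolation=cv2.INTER_CUBIC))
E
```

```text
(no output)
```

View pics/top1.png

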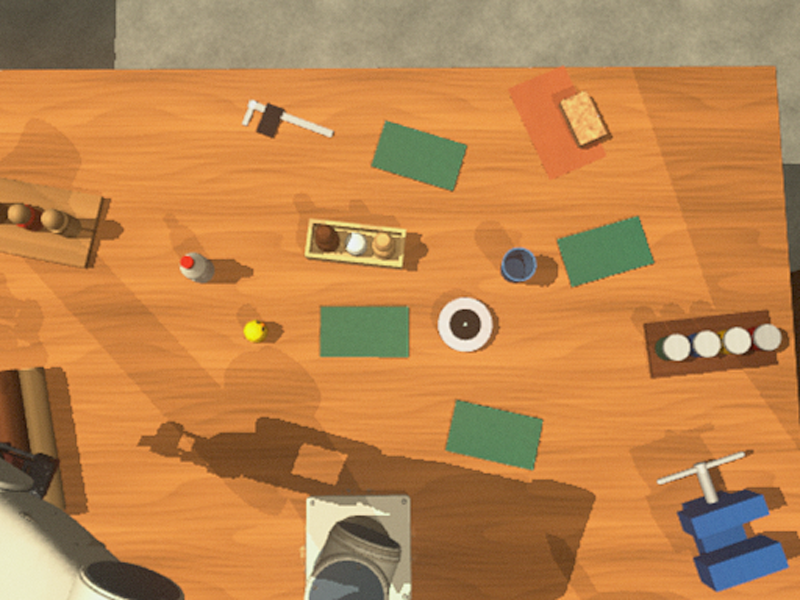

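View pics/scene1.png

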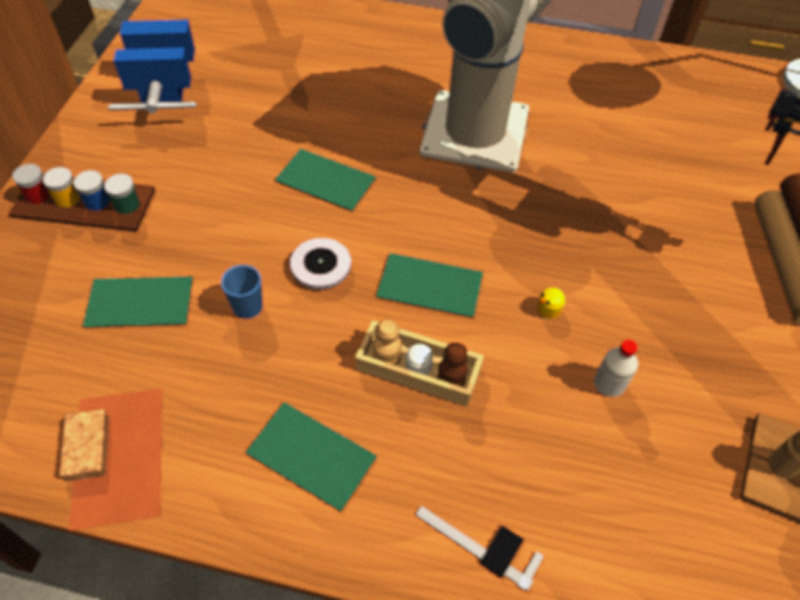

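Mat candidates, in 512-wide top-image pixels: (234,212), (266,99), (387,162) and (313,274). The one farthest to the robot's left has y≈-18, which is (234,212). The glue bottle is at (128,173). The figures on the rack at the far left are look-alikes. Next I'll fit poses from the silhouettes.

```bash
cat >> h.py <<'E'
from scipy.optimize import minimize
PROF=dict(doll=[(3,26),(30,26),(59,22),(75,20),(93,20),(101,12),(105,3)],chick=[(0,24),(3,24),(36,24),(45,18),(52,4)],turntable=[(0,58),(25,58)],
 glue=[(0,28),(90,28),(130,10)],pot=[(0,30),(85,36)])
def discs(prof,x,y,z0,zmin=-1):
    a=np.linspace(0,2*np.pi,40)
    return [np.c_[x+r*np.cos(a),y+r*np.sin(a),np.full(40,z0+z)] for z,r in prof if z0+z>=zmin]
def rect(w,h,zs,x,y,th):
    c=np.array([[1,1],[1,-1],[-1,-1],[-1,1]])*[w/2,h/2]; m=np.array([[np.cos(th),-np.sin(th)],[np.sin(th),np.cos(th)]])
    return np.concatenate([np.c_[c@m.T+[x,y],np.full(4,z)] for z in zs])
def mask(n,parts,S=4):
    M=np.zeros((384*S,512*S),np.uint8)
    K,p,r,c=cam(n)
    for i in range(max(1,len(parts)-1)):
        X=np.concatenate(parts[i:i+2]); q=((X-p)@r)*[1,-1,-1]; q=q@K.T; q=q[:,:2]/q[:,2:]
        cv2.fillPoly(M,[cv2.convexHull(np.round((q+.5)*S).astype(np.int32))],255)
    return cv2.resize(M,(512,384),interpolation=cv2.INTER_AREA)/255.
def sil(n,thing,near,tol=12):
    L=[d for d in silhouettes(n,thing) if np.linalg.norm(np.array(d["at"])-near)<tol]
    return L[0]["pixels"].astype(float) if L else None
def fit(model,x0,sils,step=6):
    def f(v): return sum(np.abs(mask(n,model(v))-s).sum()/s.sum() for n,s in sils.items() if s is not None)
    st=np.array([step,step,.08][:len(x0)])
    sim=np.array([x0]+[np.array(x0)+st*e for e in np.eye(len(x0))])
    r=minimize(f,x0,method="Nelder-Mead",options=dict(initial_simplex=sim,xatol=.05,fatol=1e-4,maxiter=200)); return r.x,r.fun
E
cat > m.py <<'E'
from h import *
def run(name,model,x0,zc,take=True):
    s={n:sil(n,name,proj(n,[x0[0],x0[1],zc])) for n in("scene","top")}
    for k in (["scene"],["top"],["scene","top"]):
        q={n:s[n] for n in k if s[n] is not None}
        if q: v,f=fit(model,x0,q); print(name,list(q),v.round(3),round(f,3))
if __name__=="__main__":
    get_image("scene");get_image("top")
    for nm,p in (("doll_light",(635,-59)),("doll_dark",(652,60))): run(nm,lambda v:discs(PROF["doll"],v[0],v[1],8,38),p,70)
    run("chick_white",lambda v:discs(PROF["chick"],v[0],v[1],8,30),(640,0),40)
    run("chick_yellow",lambda v:discs(PROF["chick"],v[0],v[1],0),(457,205),25)
    run("turntable",lambda v:discs(PROF["turntable"],v[0],v[1],0),(470,-232),20)
    run("box",lambda v:[rect(82,208,(0,45),*v)],(640,0,-.09),30)
    run("mat",lambda v:[rect(110,190,(0,6),*v)],(453,-18,0.),5)
    run("glue",lambda v:discs(PROF["glue"],v[0],v[1],0),(588,338),60)
    run("pot",lambda v:discs(PROF["pot"],v[0],v[1],0),(594,-342),45)
E
python3 m.py
```

```text
doll_light ['scene'] [638.966 -56.808] 0.152
doll_light ['top'] [632.362 -55.664] 0.11
doll_light ['scene', 'top'] [634.56  -56.554] 0.356
doll_dark ['scene'] [655.342  65.23 ] 0.196
doll_dark ['top'] [649.955  63.094] 0.091
doll_dark ['scene', 'top'] [650.946  63.733] 0.343
chick_white ['scene'] [650.128   3.325] 0.229
chick_white ['top'] [638.303   2.947] 0.132
chick_white ['scene', 'top'] [641.379   3.047] 0.487
chick_yellow ['scene'] [456.116 215.443] 0.241
chick_yellow ['top'] [456.113 218.574] 0.092
chick_yellow ['scene', 'top'] [455.526 216.891] 0.368
turntable ['top'] [ 466.163 -228.861] 0.033
turntable ['top'] [ 466.163 -228.861] 0.033
box ['scene'] [ 6.42652e+02  1.20400e+00 -1.17000e-01] 0.748
box ['top'] [ 6.40731e+02  6.11200e+00 -1.24000e-01] 0.614
box ['scene', 'top'] [ 6.41808e+02  2.31700e+00 -1.22000e-01] 1.394
mat ['top'] [ 4.5398e+02 -1.1670e+01 -1.6000e-02] 0.027
mat ['top'] [ 4.5398e+02 -1.1670e+01 -1.6000e-02] 0.027
glue ['scene'] [589.199 338.334] 0.097
glue ['top'] [590.695 338.769] 0.126
glue ['scene', 'top'] [589.935 338.502] 0.227
pot ['scene'] [ 586.243 -340.827] 0.072
pot ['top'] [ 585.41  -337.806] 0.081
pot ['scene', 'top'] [ 586.64  -339.437] 0.168
```

```bash
cat > go.py <<'E'
import sys
from h import *
x,y,z,yaw=map(float,sys.argv[1:5]); o=get_obs(); r=R.from_rotvec(o["orientation"]).as_matrix()
cur=np.arctan2(r[1,0],r[0,0]); d=np.array([x,y,z])-o["ee_pos"]
turn=-((yaw-cur+np.pi)%(2*np.pi)-np.pi)
print("now",o["ee_pos"].round(1),"yaw",cur.round(4),"tilt",r[2,1].round(4),"q",o["qpos"].round(2))
print("turn",round(turn,4)," shift in axes before turn",(r.T@d).round(1)," after turn",((r@R.from_rotvec([0,turn,0]).as_matrix()).T@d).round(1),"len",np.linalg.norm(d).round(1))
E
python3 go.py 634.5 -56 206 1.446
```

```text
now [214.2 587.2 206.1] yaw 1.221 tilt -1.0 q [ 1.2   0.42  1.63 -0.    1.09 -0.02]
turn -0.225  shift in axes before turn [-4.602e+02  1.000e-01 -6.153e+02]  after turn [-5.859e+02  1.000e-01 -4.971e+02] len 768.3
```

Call:
arm_command([
  [0,0,0,-0.113],
  [0,0,0,-0.112],
  [-15,0,-12,0],
  [-29,0,-25,0],
  [-29,0,-25,0],
  [-29,0,-25,0],
  [-29,0,-25,0],
  [-29,0,-25,0],
  [-29,0,-25,0],
  [-29,0,-25,0],
  [-29,0,-25,0],
  [-29,0,-25,0],
  [-29,0,-25,0],
  [-29,0,-25,0],
  [-29,0,-25,0],
  [-29,0,-25,0],
  [-29,0,-25,0],
  [-29,0,-25,0],
  [-29,0,-25,0],
  [-29,0,-25,0],
], gripper=100)

```text
t: 3.67
ee_pos: [585.4, 26.9, 206.2]
orientation: [-1.266, -1.117, 1.116]
ft_force: [0.3, 1.0, 0.1]
width: 87.9
```

```bash
python3 go.py 634.5 -56 206 1.446
```

```text
now [585.4  26.9 206.2] yaw 1.4458 tilt -1.0 q [ 0.03  0.37  1.72  0.    1.06 -1.42]
turn -0.0002  shift in axes before turn [-76.1   0.2 -59.1]  after turn [-76.1   0.2 -59.1] len 96.3
```

Call:
arm_command([
  [-25,0,-20,0],
  [-25,0,-20,0],
  [-26,0,-19,0],
  [0,20,0,0],
  [0,20,0,0],
  [0,20,0,0],
  [0,0,0,0],
  [0,0,0,0],
  [0,0,0,0],
], gripper=100)

```text
t: 4.42
ee_pos: [634.3, -54.0, 147.1]
orientation: [-1.266, -1.118, 1.116]
ft_force: [0.2, 0.8, 0.2]
width: 87.9
```

```bash
cat >> h.py <<'E'
def pic(name,X,pts={},half=45):
    out=[]
    for n in("scene","top"):
        im=get_image(n); u,v=proj(n,X).round().astype(int)
        c=cv2.resize(im[v-half:v+half,u-half:u+half],(400,400),interpolation=cv2.INTER_CUBIC)
        for P in pts:
            q=(proj(n,P)-[u-half,v-half]+.5)*400/(2*half); cv2.drawMarker(c,tuple(int(k) for k in q),(255,0,255),0,14,1)
        out.append(c)
    cv2.imwrite(f"pics/{name}.png",np.hstack(out))
E
python3 go.py 634.5 -56 90 1.446; python3 -c "
from h import *
pic('a',[641,3,60],[[634.5,-56,113],[649.5,63,113],[641.5,3.5,60]])"
```

```text
now [634.3 -54.  147.1] yaw 1.4462 tilt -1.0 q [-0.1   0.51  1.65 -0.    0.99 -1.55]
turn 0.0002  shift in axes before turn [-2.  57.1 -0.4]  after turn [-2.  57.1 -0.4] len 57.1
```

View pics/a.png

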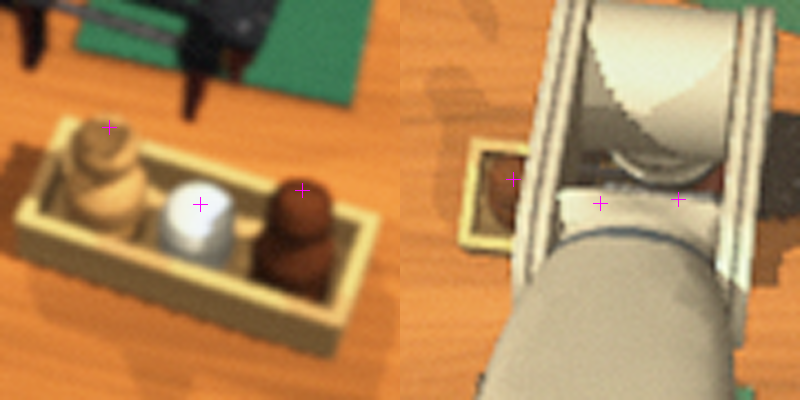

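The scene crop shows the light doll's head at (109,140), with the marker on it, and the dark doll's head at (301,205). Both fingers, at (30,65) and (188,118), straddle the light doll. I'll descend.

Call:
arm_command([
  [-2,19,0,0],
  [0,19,0,0],
  [0,19,0,0],
  [0,0,0,0],
  [0,0,0,0],
], gripper=100)

```text
t: 4.93
ee_pos: [633.3, -55.9, 89.4]
orientation: [-1.265, -1.117, 1.117]
ft_force: [0.8, -0.4, 0.6]
width: 87.6
```

Call:
arm_command([
  [0,0,0,0],
  [0,0,0,0],
  [0,0,0,0],
  [0,0,0,0],
  [0,0,0,0],
  [0,0,0,0],
  [0,0,0,0],
  [0,0,0,0],
], gripper=53)

```text
t: 5.6
ee_pos: [633.4, -56.0, 89.1]
orientation: [-1.266, -1.117, 1.117]
ft_force: [-0.6, -1.5, -0.2]
width: 46.2
```

```bash
python3 go.py 634.5 -56 90 1.446; python3 -c "
from h import *
pic('b',[634,-56,95],[],25)"
```

```text
now [633.4 -56.   89.1] yaw 1.446 tilt -1.0 q [-0.11  0.58  1.67  0.    0.88 -1.55]
turn -0.0  shift in axes before turn [ 0.2 -0.9 -1.1]  after turn [ 0.2 -0.9 -1.1] len 1.4
```

View pics/b.png

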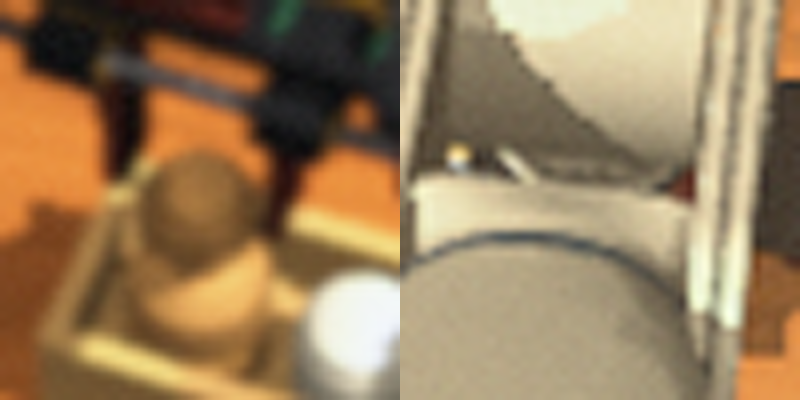

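```bash
python3 -c "
from h import *
u,v=proj('scene',[634,-56,95]).round()
f=lambda P:((proj('scene',P)-[u-25,v-25]+.5)*8).round()
for P in ([636.5,-31,72],[636.5,-31,90],[636.5,-31,110],[630.5,-79,72],[630.5,-79,110],[634.5,-56,113],[634.5,-56,92],[639,-56.8,113]):print(P,f(P))"
```

```text
[636.5, -31, 72] [274. 260.]
[636.5, -31, 90] [275. 232.]
[636.5, -31, 110] [277. 199.]
[630.5, -79, 72] [140. 217.]
[630.5, -79, 110] [140. 155.]
[634.5, -56, 113] [205. 174.]
[634.5, -56, 92] [204. 208.]
[639, -56.8, 113] [199. 185.]
```

Call:
arm_command([
  [0,0,0,0],
  [0,0,0,0],
  [0,0,0,0],
  [0,0,0,0],
  [0,0,0,0],
  [0,0,0,0],
], gripper=0)

```text
t: 6.2
ee_pos: [633.3, -56.1, 89.1]
orientation: [-1.266, -1.117, 1.117]
ft_force: [-0.1, -0.7, -0.8]
width: 29.9
```

Call:
arm_command([
  [0,-8,0,0],
  [0,-12,0,0],
  [0,-25,0,0],
  [0,-25,0,0],
  [0,0,0,0],
  [0,0,0,0],
  [0,0,0,0],
])

```text
t: 6.78
ee_pos: [633.2, -56.0, 159.5]
orientation: [-1.266, -1.117, 1.117]
ft_force: [-0.9, -0.5, -1.1]
width: 0.4
```

```bash
python3 go.py 453 -64 159 1.446; python3 -c "
from h import *
pic('c',[634,-56,130],[],45)"
```

```text
now [633.2 -56.  159.5] yaw 1.446 tilt -1.0 q [-0.11  0.49  1.64  0.    1.01 -1.55]
turn 0.0  shift in axes before turn [-30.4   0.4 177.8]  after turn [-30.4   0.4 177.8] len 180.4
```

View pics/c.png

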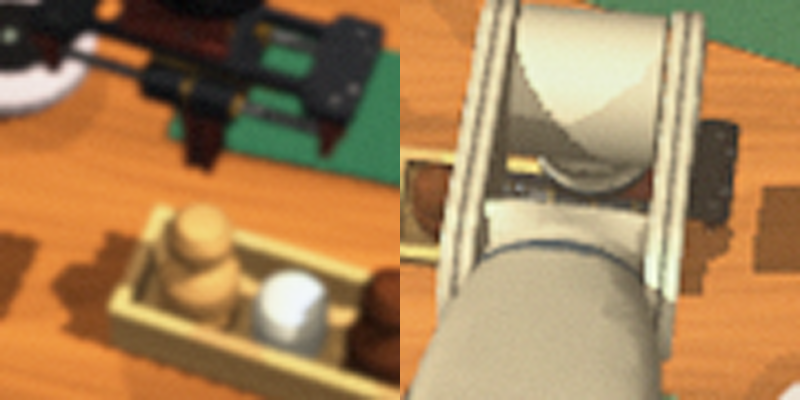

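The grip missed: the gripper closed fully and the doll is still standing in the box. I'll back off to the mat side, re-measure, and check the fingertip projection in the picture.

Call:
arm_command([
  [0,-20,20,0],
  [0,-20,30,0],
  [0,0,35,0],
  [0,0,35,0],
  [0,0,35,0],
  [0,0,35,0],
  [0,0,20,0],
  [0,0,20,0],
  [0,0,0,0],
  [0,0,0,0],
  [0,0,0,0],
], gripper=100)

```text
t: 7.8
ee_pos: [406.2, -27.5, 199.1]
orientation: [-1.266, -1.117, 1.116]
ft_force: [-0.6, 0.7, -1.0]
width: 70.5
```

```bash
cat > m2.py <<'E'
from m import *
get_image("scene");get_image("top")
for nm,p in (("doll_light",(635,-57)),("doll_dark",(652,63))): run(nm,lambda v:discs(PROF["doll"],v[0],v[1],8,38),p,70)
run("chick_white",lambda v:discs(PROF["chick"],v[0],v[1],8,30),(641,3),40)
o=get_obs(); p=o["ee_pos"]; r=R.from_rotvec(o["orientation"]).as_matrix(); print(p,o["width"])
P=[p+r@[s*44,17,w] for s in(-1,1) for w in (-10,10)]
P+=[[x,y,109] for x,y in ((634.5,-56),(649.5,63))]
pic('d',p+[60,0,-20],P,60)
E
python3 m2.py
```

```text
doll_light ['scene'] [638.852 -57.457] 0.103
doll_light ['top'] [633.201 -56.139] 0.088
doll_light ['scene', 'top'] [636.235 -56.786] 0.268
doll_dark ['top'] [647.356  62.888] 0.1
doll_dark ['top'] [647.356  62.888] 0.1
chick_white ['scene'] [649.84    3.235] 0.207
chick_white ['top'] [639.158   3.023] 0.081
chick_white ['scene', 'top'] [641.35    3.243] 0.457
[405.39858442 -27.46297648 198.95904465] 87.83135676204066
```

View pics/d.png

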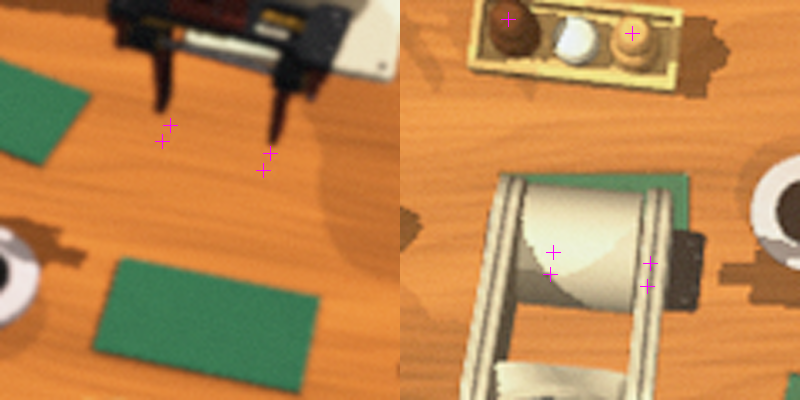

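The fingertips show at (162,112) and (274,145), about 20 mm along the ray from where they should be. That could be an error in height or in x, so I'll touch the mat gently to find which.

Call:
arm_command([
  [10,30,-25,0],
  [10,30,-23,0],
  [0,30,0,0],
  [0,30,0,0],
  [0,25,0,0],
  [0,10,0,0],
  [0,5,0,0],
  [0,0,0,0],
  [0,0,0,0],
], gripper=40)

```text
t: 9.05
ee_pos: [456.0, -13.6, 39.9]
orientation: [-1.267, -1.118, 1.116]
ft_force: [-0.2, 0.1, -0.1]
width: 35.5
```

```bash
python3 - <<'E'
from h import *
o=get_obs(); p=o["ee_pos"]; r=R.from_rotvec(o["orientation"]).as_matrix(); print(p,o["width"],o["ft_force"])
w=o["width"]/2
P=[p+r@[s*w,17,q] for s in(-1,1) for q in (-10,10)]
pic('e',[p[0],p[1],20],P,40)
E
```

```text
[456.01576376 -13.61301758  39.9264333 ] 35.47881831999192 [-0.21058567  0.06027358 -0.06741795]
```

View pics/e.png

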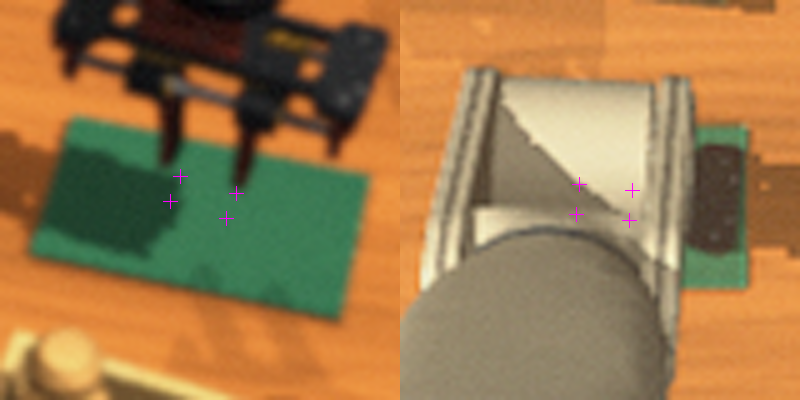

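Call:
arm_command([
  [0,5,0,0],
  [0,5,0,0],
  [0,2,0,0],
  [0,2,0,0],
  [0,0,0,0],
  [0,0,0,0],
])

```text
t: 9.65
ee_pos: [455.1, -13.5, 24.9]
orientation: [-1.265, -1.117, 1.117]
ft_force: [0.3, 0.5, -0.5]
width: 35.3
```

Call:
arm_command([
  [0,1,0,0],
  [0,0,0,0],
  [0,1,0,0],
  [0,0,0,0],
  [0,1,0,0],
  [0,0,0,0],
])

```text
t: 10.15
ee_pos: [455.2, -13.5, 22.0]
orientation: [-1.266, -1.117, 1.117]
ft_force: [0.5, -0.9, -0.2]
width: 35.2
```

Call:
arm_command([
  [0,2,0,0],
  [0,0,0,0],
  [0,2,0,0],
  [0,0,0,0],
])

```text
t: 10.48
ee_pos: [455.1, -13.5, 17.8]
orientation: [-1.265, -1.116, 1.117]
ft_force: [0.1, 0.3, -0.1]
width: 35.0
```

Call:
arm_command([
  [0,2,0,0],
  [0,0,0,0],
  [0,1,0,0],
  [0,0,0,0],
])

```text
t: 10.82
ee_pos: [455.2, -13.5, 14.9]
orientation: [-1.266, -1.117, 1.117]
ft_force: [-0.0, -0.5, -0.3]
width: 35.2
```

Call:
arm_command([
  [0,1,0,0],
  [0,0,0,0],
  [0,1,0,0],
  [0,0,0,0],
])

```text
t: 11.15
ee_pos: [455.2, -13.5, 13.0]
orientation: [-1.266, -1.117, 1.117]
ft_force: [-0.5, -0.1, -0.1]
width: 35.0
```

Call:
arm_command([
  [0,1,0,0],
  [0,0,0,0],
  [0,1,0,0],
  [0,0,0,0],
])

```text
t: 11.48
ee_pos: [455.2, -13.5, 11.0]
orientation: [-1.266, -1.117, 1.117]
ft_force: [-0.3, 0.4, -0.2]
width: 35.3
```

Call:
arm_command([
  [0,1,0,0],
  [0,0,0,0],
  [0,1,0,0],
  [0,0,0,0],
])

```text
t: 11.82
ee_pos: [455.2, -13.5, 9.0]
orientation: [-1.266, -1.117, 1.117]
ft_force: [-0.2, 0.1, 0.1]
width: 34.9
```

Call:
arm_command([
  [0,1,0,0],
  [0,0,0,0],
  [0,0,0,0],
])

```text
t: 12.07
ee_pos: [455.2, -13.5, 8.0]
orientation: [-1.266, -1.117, 1.117]
ft_force: [-0.3, -0.2, 0.6]
width: 35.3
```

Call:
arm_command([
  [0,1,0,0],
  [0,0,0,0],
  [0,0,0,0],
])

```text
t: 12.32
ee_pos: [455.2, -13.5, 7.0]
orientation: [-1.266, -1.117, 1.117]
ft_force: [0.6, 0.7, -0.3]
width: 35.0
```

Call:
arm_command([
  [0,1,0,0],
  [0,0,0,0],
  [0,0,0,0],
])

```text
t: 12.57
ee_pos: [455.2, -13.5, 6.0]
orientation: [-1.266, -1.117, 1.117]
ft_force: [0.4, 0.3, -0.1]
width: 35.4
```

Call:
arm_command([
  [0,1,0,0],
  [0,0,0,0],
  [0,0,0,0],
])

```text
t: 12.82
ee_pos: [455.2, -13.5, 5.0]
orientation: [-1.266, -1.117, 1.117]
ft_force: [0.3, -0.3, -0.6]
width: 35.2
```

Call:
arm_command([
  [0,1,0,0],
  [0,0,0,0],
  [0,0,0,0],
])

```text
t: 13.07
ee_pos: [455.2, -13.5, 4.0]
orientation: [-1.266, -1.117, 1.117]
ft_force: [0.1, -0.9, -0.8]
width: 35.2
```

Call:
arm_command([
  [0,1,0,0],
  [0,0,0,0],
  [0,0,0,0],
])

```text
t: 13.32
ee_pos: [455.2, -13.5, 3.0]
orientation: [-1.266, -1.117, 1.117]
ft_force: [1.0, -0.4, 0.5]
width: 35.2
```

Call:
arm_command([
  [0,1,0,0],
  [0,0,0,0],
  [0,0,0,0],
])

```text
t: 13.57
ee_pos: [455.2, -13.5, 2.0]
orientation: [-1.265, -1.117, 1.117]
ft_force: [-0.1, -0.5, -0.2]
width: 35.3
```

```bash
python3 - <<'E'
from h import *
o=get_obs(); p=o["ee_pos"]; r=R.from_rotvec(o["orientation"]).as_matrix(); print(p,o["width"],o["ft_force"],o["joint_torque"].round(1),o["qpos"].round(3))
w=o["width"]/2
pic('f',[p[0],p[1],6],[p+r@[s*w,t,0] for s in(-1,1) for t in (-5,17)],30)
E
```

```text
[455.19796332 -13.52860735   2.01111726] 35.26153495163747 [-0.1242751  -0.51888901 -0.24199874] [ -0.  -45.6 -11.1  -0.    0.1  -0. ] [-0.056  0.551  2.099 -0.     0.492 -1.502]
```

View pics/f.png

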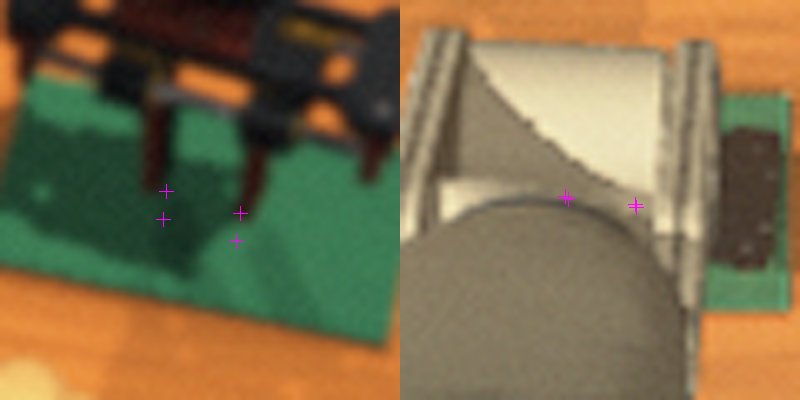

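Call:
arm_command([
  [0,1,0,0],
  [0,0,0,0],
  [0,0,0,0],
])

```text
t: 13.92
ee_pos: [455.2, -13.6, 1.0]
orientation: [-1.266, -1.117, 1.117]
ft_force: [-0.2, -0.9, 0.9]
width: 35.1
```

Call:
arm_command([
  [0,1,0,0],
  [0,0,0,0],
  [0,0,0,0],
])

```text
t: 14.17
ee_pos: [455.2, -13.5, 0.0]
orientation: [-1.266, -1.117, 1.117]
ft_force: [0.3, 0.4, -0.0]
width: 34.9
```

Call:
arm_command([
  [0,1,0,0],
  [0,0,0,0],
  [0,0,0,0],
])

```text
t: 14.42
ee_pos: [455.2, -13.5, -1.0]
orientation: [-1.266, -1.117, 1.117]
ft_force: [-0.7, 0.1, 0.2]
width: 35.2
```

Call:
arm_command([
  [0,1,0,0],
  [0,0,0,0],
  [0,0,0,0],
])

```text
t: 14.67
ee_pos: [455.2, -13.5, -2.0]
orientation: [-1.266, -1.117, 1.117]
ft_force: [-0.1, -0.0, 0.3]
width: 35.0
```

Call:
arm_command([
  [0,1,0,0],
  [0,0,0,0],
  [0,0,0,0],
])

```text
t: 14.92
ee_pos: [455.3, -13.5, -2.9]
orientation: [-1.266, -1.117, 1.117]
ft_force: [0.2, -0.8, -0.3]
width: 35.2
```

Call:
arm_command([
  [0,1,0,0],
  [0,0,0,0],
  [0,0,0,0],
])

```text
t: 15.17
ee_pos: [455.2, -13.5, -4.0]
orientation: [-1.266, -1.117, 1.117]
ft_force: [0.1, -0.9, 1.0]
width: 35.4
```

Call:
arm_command([
  [0,1,0,0],
  [0,0,0,0],
  [0,0,0,0],
])

```text
t: 15.42
ee_pos: [455.2, -13.5, -5.0]
orientation: [-1.266, -1.117, 1.117]
ft_force: [0.0, -0.5, 0.4]
width: 35.2
```

Call:
arm_command([
  [0,1,0,0],
  [0,0,0,0],
  [0,0,0,0],
])

```text
t: 15.67
ee_pos: [455.2, -13.5, -6.0]
orientation: [-1.266, -1.117, 1.117]
ft_force: [0.4, -0.5, -0.1]
width: 35.4
```

```bash
python3 - <<'E'
from h import *
o=get_obs(); p=o["ee_pos"]; r=R.from_rotvec(o["orientation"]).as_matrix(); print(p,o["width"],o["ft_force"],o["joint_torque"].round(1),o["qpos"].round(3))
im=get_image("scene")
u,v=proj('scene',[p[0],p[1],6]).round().astype(int)
c=cv2.resize(im[v-20:v+20,u-20:u+20],(600,600),interpolation=cv2.INTER_CUBIC)
w=o["width"]/2
for s in(-1,1):
  for t in (-30,-25,-20,-15,-10,-5):
    q=(proj('scene',p+r@[s*(w+6),t,0])-[u-20,v-20]+.5)*15; cv2.drawMarker(c,tuple(int(k) for k in q),(255,0,255) if t!=-20 else (0,255,255),0,14,1)
cv2.imwrite("pics/g.png",c)
E
```

```text
[455.21295794 -13.53679965  -5.96164021] 35.38520209572645 [ 0.41434325 -0.49202209 -0.10519546] [ -0.  -45.9 -10.5  -0.    0.1   0. ] [-0.056  0.568  2.1    0.     0.474 -1.502]
```

View pics/g.png

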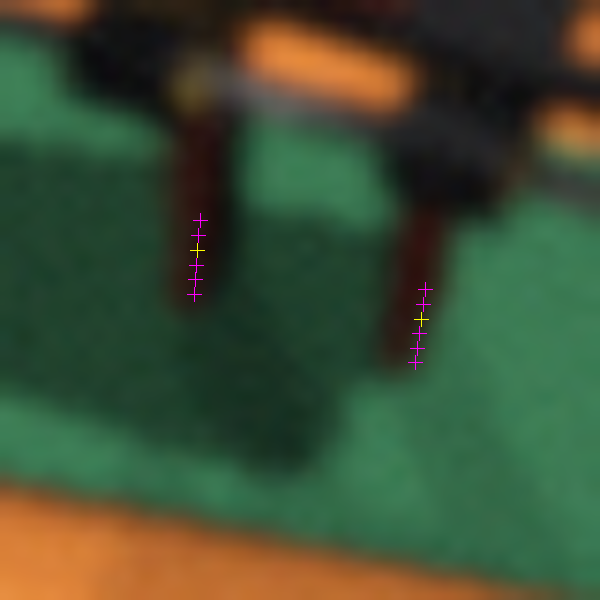

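Call:
arm_command([
  [0,1,0,0],
  [0,0,0,0],
  [0,0,0,0],
])

```text
t: 15.97
ee_pos: [455.2, -13.5, -7.0]
orientation: [-1.266, -1.117, 1.117]
ft_force: [0.1, 0.7, 0.3]
width: 34.9
```

Call:
arm_command([
  [0,1,0,0],
  [0,0,0,0],
  [0,0,0,0],
])

```text
t: 16.22
ee_pos: [455.2, -13.5, -8.0]
orientation: [-1.266, -1.117, 1.117]
ft_force: [-0.0, -0.2, 0.3]
width: 34.9
```

Call:
arm_command([
  [0,1,0,0],
  [0,0,0,0],
  [0,0,0,0],
])

```text
t: 16.47
ee_pos: [455.2, -13.5, -9.0]
orientation: [-1.266, -1.117, 1.117]
ft_force: [0.4, 0.6, -0.7]
width: 35.1
```

Call:
arm_command([
  [0,1,0,0],
  [0,0,0,0],
  [0,0,0,0],
])

```text
t: 16.72
ee_pos: [455.2, -13.5, -10.0]
orientation: [-1.266, -1.117, 1.117]
ft_force: [-0.8, -0.5, -1.1]
width: 35.1
```

Call:
arm_command([
  [0,1,0,0],
  [0,0,0,0],
  [0,0,0,0],
])

```text
t: 16.97
ee_pos: [455.4, -13.5, -10.3]
orientation: [-1.266, -1.117, 1.117]
ft_force: [-2.4, 0.2, 10.7]
width: 34.9
```

Call:
arm_command([
  [0,1,0,0],
  [0,0,0,0],
  [0,0,0,0],
])

```text
t: 17.22
ee_pos: [455.4, -13.6, -10.4]
orientation: [-1.266, -1.117, 1.117]
ft_force: [-5.2, 0.2, 27.0]
width: 35.3
```

Call:
arm_command([
  [0,1,0,0],
  [0,0,0,0],
  [0,0,0,0],
])

```text
t: 17.47
ee_pos: [455.4, -13.6, -10.5]
orientation: [-1.266, -1.117, 1.116]
ft_force: [-8.4, 0.7, 42.2]
width: 35.1
```

Call:
arm_command([
  [0,1,0,0],
  [0,0,0,0],
  [0,0,0,0],
])

```text
t: 17.72
ee_pos: [455.5, -13.6, -10.6]
orientation: [-1.266, -1.118, 1.116]
ft_force: [-12.2, 1.4, 59.5]
width: 35.2
```

Contact came at reported z≈-10, where 23 was expected, so the tool sits about 33 mm higher than reported. I'll ease off to bare contact. There the tip height is known to be 6 mm, so I can read the lateral offset.

Call:
arm_command([
  [0,-2,0,0],
  [0,-2,0,0],
  [0,0,0,0],
  [0,0,0,0],
])

```text
t: 18.05
ee_pos: [455.3, -13.6, -10.0]
orientation: [-1.266, -1.117, 1.117]
ft_force: [-1.3, 0.7, -0.4]
width: 35.0
```

```bash
python3 - <<'E'
from h import *
o=get_obs(); p=o["ee_pos"]; r=R.from_rotvec(o["orientation"]).as_matrix(); print(p,o["width"],o["ft_force"])
im=get_image("scene")
u,v=proj('scene',[p[0],p[1],6]).round().astype(int)
c=cv2.resize(im[v-20:v+20,u-20:u+20],(600,600),interpolation=cv2.INTER_CUBIC)
w=o["width"]/2
for s in(-1,1):
  for t in (-20,-10,0,10,20):
    X=p+r@[s*(w+6),0,-t]; X[2]=6
    q=(proj('scene',X)-[u-20,v-20]+.5)*15; cv2.drawMarker(c,tuple(int(k) for k in q),(255,0,255) if t!=0 else (0,255,255),0,14,1)
cv2.imwrite("pics/i.png",c)
E
```

```text
[455.34623163 -13.55412575  -9.97631232] 35.04649217211793 [-1.25693837  0.70297697 -0.43968674]
```

View pics/i.png

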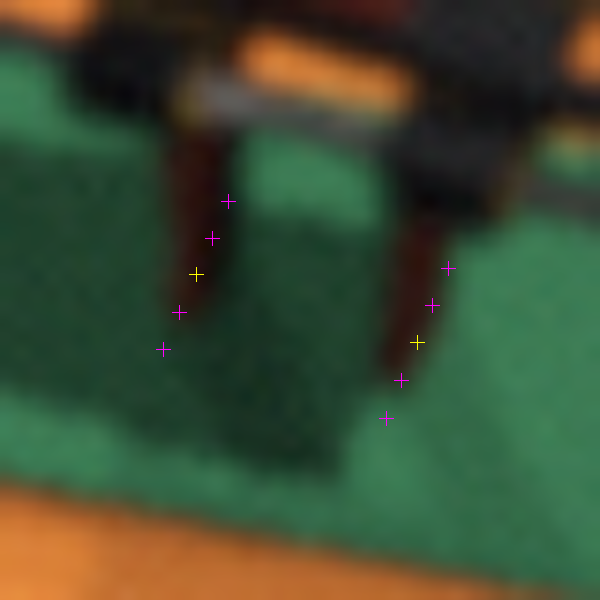

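The front tip edges, near (185,315) and (396,385), fall on the +10 mm markers. So there is no lateral offset, only about 33 mm along the tool axis, and the grip at reported z 89 was on the dome. From now on, reported z = true z − 33.

Call:
arm_command([
  [0,-15,0,0],
  [0,-30,0,0],
  [0,-35,0,0],
  [0,-35,0,0],
  [0,-30,0,0],
  [0,0,0,0],
  [0,0,0,0],
], gripper=100)

```text
t: 18.68
ee_pos: [456.4, -13.6, 136.2]
orientation: [-1.268, -1.119, 1.115]
ft_force: [0.1, 0.2, -0.6]
width: 78.3
```

```bash
python3 go.py 635.5 -56.5 135 1.446
```

```text
now [456.4 -13.6 136.2] yaw 1.446 tilt -1.0 q [-0.06  0.28  2.05  0.    0.81 -1.5 ]
turn -0.0  shift in axes before turn [ -20.3    1.8 -183. ]  after turn [ -20.3    1.8 -183. ] len 184.2
```

Call:
arm_command([
  [-4,0,-20,0],
  [-4,0,-36,0],
  [-4,0,-36,0],
  [-4,0,-36,0],
  [-4,0,-35,0],
  [0,0,-20,0],
  [0,0,0,0],
  [0,0,0,0],
  [0,20,0,0],
  [0,15,0,0],
  [0,0,0,0],
  [0,0,0,0],
], gripper=100)

```text
t: 19.68
ee_pos: [631.9, -55.7, 98.5]
orientation: [-1.262, -1.114, 1.119]
ft_force: [0.7, -1.0, -0.1]
width: 87.7
```

```bash
python3 go.py 635.5 -56.5 60 1.446
```

```text
now [631.9 -55.7  98.5] yaw 1.4462 tilt -1.0 q [-0.11  0.57  1.67  0.    0.91 -1.55]
turn 0.0002  shift in axes before turn [-0.3 38.5 -3.9]  after turn [-0.3 38.5 -3.9] len 38.7
```

Call:
arm_command([
  [0,10,-2,0],
  [0,10,-1,0],
  [0,10,0,0],
  [0,5,0,0],
  [0,3,0,0],
  [0,0,0,0],
  [0,0,0,0],
], gripper=100)

```text
t: 20.27
ee_pos: [637.3, -56.5, 62.0]
orientation: [-1.265, -1.117, 1.117]
ft_force: [0.1, -0.1, -0.0]
width: 87.8
```

Call:
arm_command([
  [0,0,0,0],
  [0,0,0,0],
  [0,0,0,0],
  [0,0,0,0],
  [0,0,0,0],
  [0,0,0,0],
  [0,0,0,0],
  [0,0,0,0],
  [0,0,0,0],
], gripper=0)

```text
t: 21.02
ee_pos: [637.3, -56.6, 62.1]
orientation: [-1.266, -1.117, 1.117]
ft_force: [-0.6, -0.5, 0.5]
width: 38.6
```

Call:
arm_command([
  [0,-5,0,0],
  [0,-15,0,0],
  [0,-20,0,0],
  [0,-20,0,0],
  [0,-10,0,0],
  [0,0,0,0],
  [0,0,0,0],
])

```text
t: 21.6
ee_pos: [637.4, -56.5, 132.2]
orientation: [-1.266, -1.117, 1.116]
ft_force: [-0.0, -0.1, -1.9]
width: 38.6
```

```bash
python3 go.py 454 -62 132 1.446; python3 -c "
from h import *
pic('j',[640,-20,90],[],50)"
```

```text
now [637.4 -56.5 132.2] yaw 1.446 tilt -1.0 q [-0.11  0.53  1.65  0.    0.96 -1.55]
turn 0.0  shift in axes before turn [-2.830e+01  1.000e-01  1.813e+02]  after turn [-2.830e+01  1.000e-01  1.813e+02] len 183.4
```

View pics/j.png

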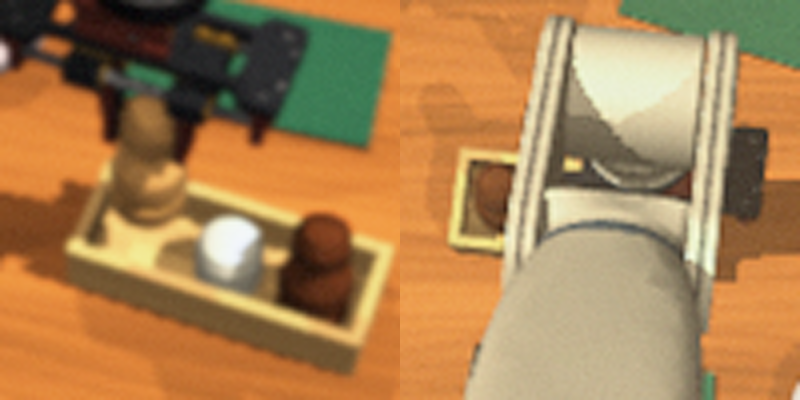

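The light doll hangs upright in the grip at (148,160), clear of the box. I'll carry it to the mat.

Call:
arm_command([
  [-4,0,15,0],
  [-5,0,30,0],
  [-5,0,32,0],
  [-5,0,32,0],
  [-5,0,32,0],
  [-4,0,25,0],
  [0,0,15,0],
  [0,0,0,0],
  [0,0,0,0],
  [0,20,0,0],
  [0,20,0,0],
  [0,15,0,0],
  [0,8,0,0],
  [0,3,0,0],
  [0,2,0,0],
  [0,0,0,0],
  [0,0,0,0],
])

```text
t: 23.12
ee_pos: [454.9, -61.9, 64.6]
orientation: [-1.266, -1.117, 1.116]
ft_force: [1.0, -0.7, -1.9]
width: 38.6
```

Call:
arm_command([
  [0,1,0,0],
  [0,1,0,0],
  [0,0,0,0],
  [0,0,0,0],
])

```text
t: 23.45
ee_pos: [454.4, -61.8, 62.3]
orientation: [-1.266, -1.117, 1.117]
ft_force: [-0.5, -0.1, -1.7]
width: 38.9
```

Call:
arm_command([
  [0,1,0,0],
  [0,0,0,0],
  [0,0.8,0,0],
  [0,0,0,0],
])

```text
t: 23.78
ee_pos: [454.2, -61.8, 60.2]
orientation: [-1.266, -1.117, 1.117]
ft_force: [-1.1, 0.1, -1.7]
width: 38.5
```

Call:
arm_command([
  [0,0.6,0,0],
  [0,0,0,0],
  [0,0,0,0],
])

```text
t: 24.03
ee_pos: [454.5, -61.9, 60.0]
orientation: [-1.266, -1.117, 1.117]
ft_force: [-1.3, -1.0, 5.1]
width: 38.6
```

Call:
arm_command([
  [0,0,0,0],
  [0,0,0,0],
  [0,0,0,0],
  [0,0,0,0],
  [0,0,0,0],
  [0,0,0,0],
  [0,0,0,0],
  [0,0,0,0],
  [0,-10,0,0],
  [0,-25,0,0],
  [0,-30,0,0],
  [0,-15,0,0],
  [0,0,0,0],
  [0,0,0,0],
], gripper=100)

```text
t: 25.2
ee_pos: [454.9, -61.9, 140.8]
orientation: [-1.268, -1.119, 1.116]
ft_force: [-0.6, 0.1, -0.6]
width: 88.0
```

```bash
python3 go.py 650.5 63.3 138 1.446
```

```text
now [454.9 -61.9 140.8] yaw 1.446 tilt -1.0 q [-0.16  0.28  2.04  0.    0.82 -1.61]
turn -0.0  shift in axes before turn [ 148.6    3.3 -178.5]  after turn [ 148.6    3.3 -178.5] len 232.2
```

Call:
arm_command([
  [10,0,-12,0],
  [22,0,-26,0],
  [24,0,-29,0],
  [24,0,-29,0],
  [24,0,-29,0],
  [24,0,-29,0],
  [20.5,0,-24.5,0],
  [0,0,0,0],
  [0,0,0,0],
  [0,0,0,0],
  [0,20,0,0],
  [0,15,0,0],
  [0,0,0,0],
  [0,0,0,0],
  [0,0,0,0],
], gripper=100)

```text
t: 26.45
ee_pos: [649.6, 62.9, 105.3]
orientation: [-1.266, -1.116, 1.116]
ft_force: [-0.1, 0.2, 0.3]
width: 87.7
```

```bash
python3 go.py 650.5 63.3 61 1.446;  python3 -c "
from m import *
get_image('scene')
s={'scene':sil('scene','doll_dark',proj('scene',[651,63,70]),15)}
if s['scene'] is not None: print(fit(lambda v:discs(PROF['doll'],v[0],v[1],8,38),(651,63),s))"
```

```text
now [649.6  62.9 105.3] yaw 1.4453 tilt -1.0 q [ 0.08  0.58  1.63 -0.    0.93 -1.37]
turn -0.0007  shift in axes before turn [ 0.5 44.3 -0.8]  after turn [ 0.5 44.3 -0.8] len 44.3
(array([656.67949677,  63.00462341]), np.float64(0.10400227887765276))
```

Call:
arm_command([
  [0.5,10,-1,0],
  [0,12,0,0],
  [0,12,0,0],
  [0,6,0,0],
  [0,3.5,0,0],
  [0,0,0,0],
  [0,0,0,0],
], gripper=100)

```text
t: 27.13
ee_pos: [650.8, 63.7, 60.7]
orientation: [-1.265, -1.116, 1.117]
ft_force: [0.3, -0.1, -0.1]
width: 88.0
```

Call:
arm_command([
  [0,0,0,0],
  [0,0,0,0],
  [0,0,0,0],
  [0,0,0,0],
  [0,0,0,0],
  [0,0,0,0],
  [0,0,0,0],
  [0,0,0,0],
  [0,0,0,0],
], gripper=0)

```text
t: 27.88
ee_pos: [651.0, 63.8, 61.3]
orientation: [-1.266, -1.117, 1.117]
ft_force: [-0.5, -0.3, 0.3]
width: 38.3
```

Call:
arm_command([
  [0,-5,0,0],
  [0,-15,0,0],
  [0,-20,0,0],
  [0,-20,0,0],
  [0,-10,0,0],
  [0,0,0,0],
  [0,0,0,0],
])

```text
t: 28.47
ee_pos: [651.0, 63.7, 131.4]
orientation: [-1.266, -1.117, 1.116]
ft_force: [-0.2, -0.0, -1.6]
width: 38.6
```

```bash
python3 go.py 454 38 131 1.446
```

```text
now [651.   63.7 131.4] yaw 1.446 tilt -1.0 q [ 0.08  0.55  1.61 -0.    0.98 -1.37]
turn -0.0  shift in axes before turn [-50.    0.2 192.2]  after turn [-50.    0.2 192.2] len 198.6
```

Call:
arm_command([
  [-5,0,17,0],
  [-8,0,30,0],
  [-9,0,33,0],
  [-9,0,33,0],
  [-9,0,33,0],
  [-7,0,29,0],
  [-3,0,17,0],
  [0,0,0,0],
  [0,0,0,0],
  [0,20,0,0],
  [0,20,0,0],
  [0,15,0,0],
  [0,8,0,0],
  [0,4,0,0],
  [0,2,0,0],
  [0,1,0,0],
  [0,0,0,0],
  [0,0,0,0],
  [0,0,0,0],
])

```text
t: 30.05
ee_pos: [454.7, 38.0, 61.8]
orientation: [-1.266, -1.118, 1.116]
ft_force: [0.5, 0.1, -1.2]
width: 38.7
```

Call:
arm_command([
  [0,1,0,0],
  [0,0,0,0],
  [0,1,0,0],
  [0,0,0,0],
  [0,0,0,0],
])

```text
t: 30.47
ee_pos: [454.2, 38.0, 59.2]
orientation: [-1.266, -1.117, 1.117]
ft_force: [-0.2, 1.2, -1.4]
width: 38.6
```

Call:
arm_command([
  [0,0.6,0,0],
  [0,0,0,0],
  [0,0,0,0],
])

```text
t: 30.72
ee_pos: [454.4, 38.0, 59.1]
orientation: [-1.266, -1.117, 1.117]
ft_force: [-2.6, 1.3, 7.5]
width: 38.4
```

Call:
arm_command([
  [0,0,0,0],
  [0,0,0,0],
  [0,0,0,0],
  [0,0,0,0],
  [0,0,0,0],
  [0,0,0,0],
  [0,0,0,0],
  [0,0,0,0],
  [0,-10,0,0],
  [0,-25,0,0],
  [0,-30,0,0],
  [0,-15,0,0],
  [0,0,0,0],
  [0,0,0,0],
  [0,0,0,0],
], gripper=100)

```text
t: 31.97
ee_pos: [453.6, 38.0, 138.3]
orientation: [-1.265, -1.116, 1.117]
ft_force: [-0.2, 0.3, 0.2]
width: 87.8
```

```bash
python3 go.py 642.5 3.5 75 1.446; python3 - <<'E'
from m import *
get_image("scene");get_image("top")
run("chick_white",lambda v:discs(PROF["chick"],v[0],v[1],8,30),(641,3),40)
for nm,p in (("doll_light",(454,-62)),("doll_dark",(454,38))): run(nm,lambda v:discs(PROF["doll"],v[0],v[1],6),p,60)
E
```

```text
now [453.6  38.  138.3] yaw 1.446 tilt -1.0 q [ 0.06  0.28  2.05 -0.    0.82 -1.39]
turn -0.0  shift in axes before turn [ -10.7   63.2 -191.7]  after turn [ -10.7   63.2 -191.7] len 202.1
chick_white ['top'] [637.728   3.039] 0.092
chick_white ['top'] [637.728   3.039] 0.092
doll_light ['scene'] [456.172 -62.698] 0.084
doll_light ['top'] [453.1   -61.399] 0.142
doll_light ['scene', 'top'] [453.92  -62.433] 0.249
doll_dark ['scene'] [457.806  37.285] 0.049
doll_dark ['scene'] [457.806  37.285] 0.049
```

Call:
arm_command([
  [-1,0,-16,0],
  [-2,0,-30,0],
  [-2,0,-33,0],
  [-2,0,-33,0],
  [-2,0,-33,0],
  [-1,0,-29,0],
  [-0.5,0,-17,0],
  [0,0,0,0],
  [0,0,0,0],
  [0,0,0,0],
  [0,20,0,0],
  [0,30,0,0],
  [0,20,0,0],
  [0,0,0,0],
  [0,0,0,0],
  [0,0,0,0],
], gripper=100)

```text
t: 33.7
ee_pos: [642.5, 4.0, 69.8]
orientation: [-1.266, -1.118, 1.116]
ft_force: [0.8, 0.6, 1.2]
width: 88.0
```

```bash
python3 go.py 641.5 3.4 6 1.446; python3 -c "
from h import *
pic('k',[642,3,50],[[641.5,3.4,60]],38)"
```

```text
now [642.5   4.   69.8] yaw 1.4462 tilt -1.0 q [-0.01  0.62  1.67  0.    0.86 -1.46]
turn 0.0002  shift in axes before turn [-0.7 63.8  1. ]  after turn [-0.7 63.8  1. ] len 63.8
```

View pics/k.png

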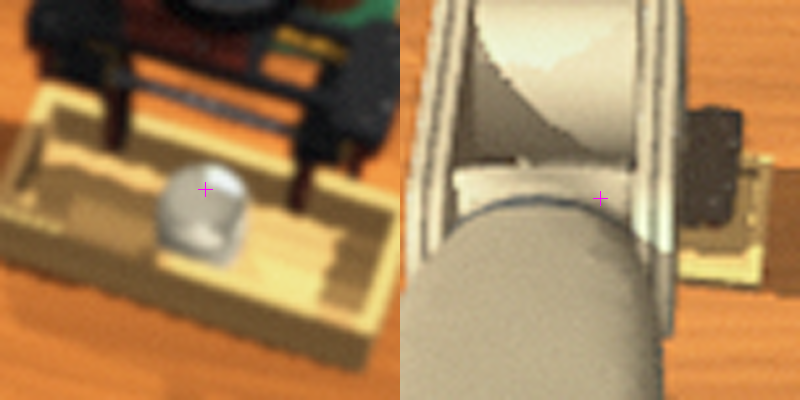

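The fingers at (118,145) and (300,205) straddle the chick at (203,215) and have room inside the box. I'll descend.

Call:
arm_command([
  [-0.5,12,0,0],
  [0,15,0,0],
  [0,15,0,0],
  [0,10,0,0],
  [0,6,0,0],
  [0,4,0,0],
  [0,2,0,0],
  [0,0,0,0],
  [0,0,0,0],
], gripper=100)

```text
t: 34.55
ee_pos: [642.7, 3.3, 4.9]
orientation: [-1.266, -1.117, 1.117]
ft_force: [-0.0, -0.6, -0.2]
width: 88.2
```

Call:
arm_command([
  [0,0,0,0],
  [0,0,0,0],
  [0,0,0,0],
  [0,0,0,0],
  [0,0,0,0],
  [0,0,0,0],
  [0,0,0,0],
  [0,0,0,0],
  [0,0,0,0],
], gripper=0)

```text
t: 35.3
ee_pos: [642.3, 3.3, 4.7]
orientation: [-1.266, -1.117, 1.117]
ft_force: [0.8, 0.5, 0.7]
width: 47.5
```

Call:
arm_command([
  [0,-5,0,0],
  [0,-15,0,0],
  [0,-25,0,0],
  [0,-30,0,0],
  [0,-30,0,0],
  [0,-15,0,0],
  [0,0,0,0],
  [0,0,0,0],
])

```text
t: 35.97
ee_pos: [643.0, 3.3, 126.2]
orientation: [-1.268, -1.119, 1.115]
ft_force: [0.0, -0.3, -1.0]
width: 47.2
```

```bash
python3 go.py 467 -229.5 126 1.446; python3 - <<'E'
from m import *
get_image("scene");get_image("top")
for n in ("scene","top"):
    for d in silhouettes(n,"turntable"): print(n,d["conf"],d["at"],fit(lambda v:discs(PROF["turntable"],v[0],v[1],0),(467,-229),{n:d["pixels"].astype(float)}))
E
```

```text
now [643.    3.3 126.2] yaw 1.446 tilt -1.0 q [-0.01  0.54  1.64  0.    0.95 -1.46]
turn -0.0  shift in axes before turn [-252.9   -0.3  145.6]  after turn [-252.9   -0.3  145.6] len 291.8
scene 0.87 [201.6, 166.0] (array([ 462.63526344, -232.95412827]), np.float64(0.1468281430219147))
top 0.75 [298.4, 208.3] (array([ 466.61032295, -229.35636044]), np.float64(0.04614800759013282))
```

Call:
arm_command([
  [-13,0,7,0],
  [-26,0,15,0],
  [-29,0,17,0],
  [-29,0,17,0],
  [-29,0,17,0],
  [-29,0,17,0],
  [-29,0,17,0],
  [-29,0,17,0],
  [-26,0,15,0],
  [-14,0,7,0],
  [0,0,0,0],
  [0,0,0,0],
  [0,20,0,0],
  [0,30,0,0],
  [0,25,0,0],
  [0,10,0,0],
  [0,0,0,0],
  [0,0,0,0],
  [0,0,0,0],
])

```text
t: 37.75
ee_pos: [466.9, -229.6, 40.5]
orientation: [-1.267, -1.118, 1.117]
ft_force: [0.9, 0.9, -0.0]
width: 46.8
```

```bash
python3 go.py 467 -230 22 1.446
```

```text
now [ 466.9 -229.6   40.5] yaw 1.4466 tilt -1.0 q [-0.48  0.53  1.95  0.    0.66 -1.93]
turn 0.0006  shift in axes before turn [-0.4 18.5 -0.1]  after turn [-0.4 18.5 -0.1] len 18.5
```

Call:
arm_command([
  [0,7,0,0],
  [0,6,0,0],
  [0,3,0,0],
  [0,1,0,0],
  [0,0.6,0,0],
  [0,0,0,0],
  [0,0,0,0],
])

```text
t: 38.33
ee_pos: [466.0, -229.6, 22.1]
orientation: [-1.266, -1.117, 1.117]
ft_force: [-0.3, -0.5, -0.6]
width: 47.1
```

Call:
arm_command([
  [0,0.6,0,0],
  [0,0,0,0],
  [0,0.6,0,0],
  [0,0,0,0],
])

```text
t: 38.67
ee_pos: [466.1, -229.7, 21.6]
orientation: [-1.266, -1.117, 1.117]
ft_force: [-2.2, 1.2, 8.9]
width: 47.0
```

Call:
arm_command([
  [0,0,0,0],
  [0,0,0,0],
  [0,0,0,0],
  [0,0,0,0],
  [0,0,0,0],
  [0,0,0,0],
  [0,0,0,0],
  [0,-10,0,0],
  [0,-25,0,0],
  [0,-30,0,0],
  [0,-30,0,0],
  [0,-15,0,0],
  [0,0,0,0],
  [0,0,0,0],
], gripper=100)

```text
t: 39.83
ee_pos: [466.5, -229.8, 132.0]
orientation: [-1.268, -1.118, 1.116]
ft_force: [-0.3, 0.7, 0.1]
width: 87.8
```

Call:
arm_command([
  [0,0,0,0.12],
  [0,0,0,0.121],
  [0,0,0,0.121],
  [0,0,0,0.121],
  [0,0,0,0.121],
  [0,0,0,0.121],
  [0,0,0,0.121],
  [0,0,0,0.121],
  [0,0,0,0.121],
  [0,0,0,0.121],
  [0,0,0,0.121],
  [0,0,0,0.121],
  [0,0,0,0.12],
  [0,0,0,0],
  [0,0,0,0],
])

```text
t: 41.08
ee_pos: [465.2, -229.2, 129.7]
orientation: [-1.568, 0.097, -0.094]
ft_force: [0.6, -0.6, -0.8]
width: 87.9
```

```bash
python3 go.py 456 217 130 -0.125; python3 - <<'E'
from m import *
get_image("scene");get_image("top")
run("chick_yellow",lambda v:discs(PROF["chick"],v[0],v[1],0),(456,217),25)
run("chick_white",lambda v:discs(PROF["chick"],v[0],v[1],25),(467,-230),55)
E
```

```text
now [ 465.2 -229.2  129.7] yaw -0.1214 tilt -1.0 q [-0.48  0.38  1.92 -0.    0.85 -0.36]
turn 0.0036  shift in axes before turn [-6.310e+01  1.000e-01  4.418e+02]  after turn [-6.470e+01  1.000e-01  4.415e+02] len 446.2
chick_yellow ['scene'] [452.142 215.451] 0.199
chick_yellow ['top'] [455.17 219.97] 0.073
chick_yellow ['scene', 'top'] [454.712 217.85 ] 0.349
chick_white ['scene'] [ 464.125 -230.831] 0.113
chick_white ['scene'] [ 464.125 -230.831] 0.113
```

Call:
arm_command([
  [-2,0,15,0],
  [-4,0,30,0],
  [-5.5,0,36,0],
  [-5.5,0,36,0],
  [-5.5,0,36,0],
  [-5.5,0,36,0],
  [-5.5,0,36,0],
  [-5.5,0,36,0],
  [-5.5,0,36,0],
  [-5.5,0,36,0],
  [-5.5,0,36,0],
  [-5.5,0,36,0],
  [-4,0,25,0],
  [-2,0,12,0],
  [0,0,0,0],
  [0,0,0,0],
  [0,20,0,0],
  [0,30,0,0],
  [0,15,0,0],
  [0,0,0,0],
], gripper=100)

```text
t: 43.05
ee_pos: [452.4, 214.5, 63.1]
orientation: [-1.572, 0.104, -0.095]
ft_force: [-0.1, 0.1, 0.6]
width: 87.5
```

Call:
arm_command([
  [0,0,0,0],
  [0,0,0,0],
])

```text
t: 43.22
ee_pos: [455.3, 216.6, 66.6]
orientation: [-1.568, 0.099, -0.1]
ft_force: [0.8, -0.4, -0.3]
width: 88.0
```

```bash
python3 go.py 455 218 -3 -0.125; python3 -c "
from h import *
pic('l',[455,218,40],[[455,218,52]],30)"
```

```text
now [455.3 216.6  66.6] yaw -0.1263 tilt -1.0 q [ 0.42  0.47  1.98 -0.    0.69  0.55]
turn -0.0013  shift in axes before turn [-0.5 69.6  1.4]  after turn [-0.5 69.6  1.4] len 69.6
```

View pics/l.png

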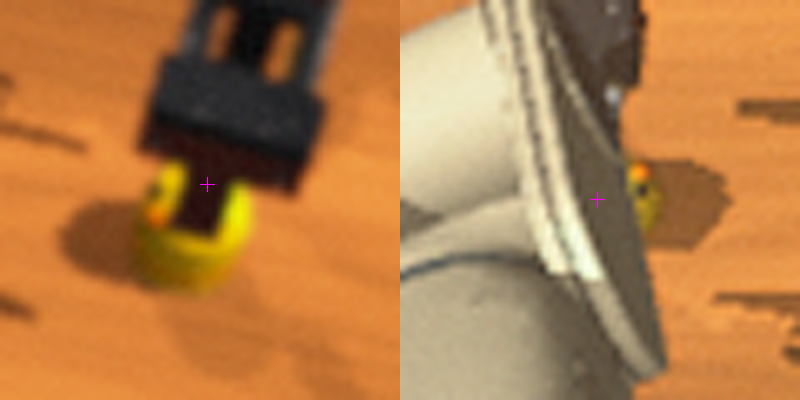

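The finger in the scene crop at (205,235) sits over the yellow chick at (193,230), and the beak at (158,215) is clear of both pads. I'll descend and grip.

Call:
arm_command([
  [0,15,1,0],
  [0,20,0,0],
  [0,15,0,0],
  [0,10,0,0],
  [0,5,0,0],
  [0,3,0,0],
  [0,2,0,0],
  [0,0,0,0],
  [0,0,0,0],
  [0,0,0,0],
], gripper=100)

```text
t: 44.15
ee_pos: [455.1, 218.5, -3.7]
orientation: [-1.568, 0.098, -0.099]
ft_force: [0.7, 0.7, -0.2]
width: 87.8
```

Call:
arm_command([
  [0,0,0,0],
  [0,0,0,0],
  [0,0,0,0],
  [0,0,0,0],
  [0,0,0,0],
  [0,0,0,0],
  [0,0,0,0],
  [0,0,0,0],
  [0,0,0,0],
], gripper=0)

```text
t: 44.9
ee_pos: [454.7, 218.3, -4.2]
orientation: [-1.569, 0.098, -0.098]
ft_force: [-0.8, -0.2, 0.0]
width: 47.6
```

Call:
arm_command([
  [0,-5,0,0],
  [0,-15,0,0],
  [0,-25,0,0],
  [0,-30,0,0],
  [0,-30,0,0],
  [0,-25,0,0],
  [0,0,0,0],
  [0,0,0,0],
])

```text
t: 45.57
ee_pos: [455.5, 218.7, 127.2]
orientation: [-1.567, 0.096, -0.1]
ft_force: [-0.5, -0.1, -0.9]
width: 47.1
```

Call:
arm_command([
  [0,0,0,-0.12],
  [0,0,0,-0.121],
  [0,0,0,-0.121],
  [0,0,0,-0.121],
  [0,0,0,-0.121],
  [0,0,0,-0.121],
  [0,0,0,-0.121],
  [0,0,0,-0.121],
  [0,0,0,-0.121],
  [0,0,0,-0.121],
  [0,0,0,-0.121],
  [0,0,0,-0.121],
  [0,0,0,-0.12],
  [0,0,0,0],
  [0,0,0,0],
])

```text
t: 46.82
ee_pos: [453.8, 218.0, 124.5]
orientation: [-1.266, -1.112, 1.116]
ft_force: [0.2, 0.3, -0.8]
width: 47.8
```

```bash
python3 go.py 642.5 3.4 126 1.446
```

```text
now [453.8 218.  124.5] yaw 1.4424 tilt -1.0 q [ 0.42  0.37  1.95  0.    0.82 -1.02]
turn -0.0036  shift in axes before turn [-188.6   -1.8 -214.6]  after turn [-189.4   -1.8 -213.9] len 285.7
```

Call:
arm_command([
  [-10,0,-11,0],
  [-20,0,-22,0],
  [-23,0,-26,0],
  [-23,0,-26,0],
  [-23,0,-26,0],
  [-23,0,-26,0],
  [-23,0,-26,0],
  [-20,0,-25,0],
  [-15,0,-17,0],
  [-9,0,-9,0],
  [0,0,0,0],
  [0,0,0,0],
  [0,0,0,0],
  [0,20,0,0],
  [0,25,0,0],
  [0,15,0,0],
  [0,0,0,0],
  [0,0,0,0],
  [0,0,0,0],
])

```text
t: 48.4
ee_pos: [643.8, 5.0, 66.8]
orientation: [-1.266, -1.118, 1.117]
ft_force: [-0.4, -0.1, 0.3]
width: 47.6
```

```bash
python3 go.py 642 3.4 4 1.446; python3 -c "
from h import *
pic('n',[642,3,60],[],38)"
```

```text
now [643.8   5.   66.8] yaw 1.4468 tilt -1.0 q [-0.01  0.62  1.66  0.    0.85 -1.46]
turn 0.0008  shift in axes before turn [-1.9 62.8  1.6]  after turn [-1.9 62.8  1.6] len 62.8
```

View pics/n.png

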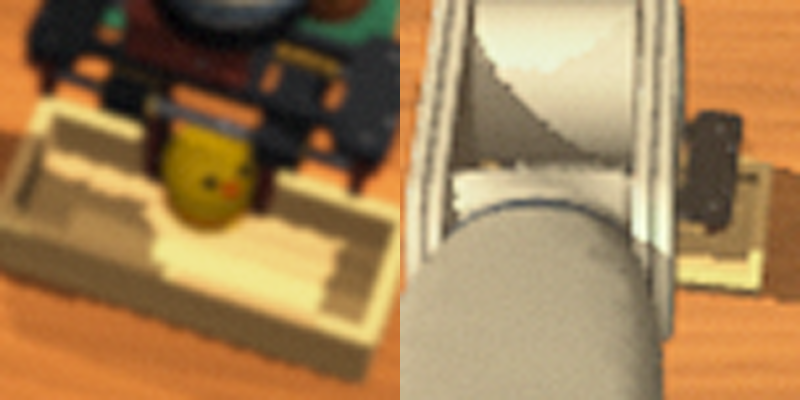

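The chick hangs upright at (208,180), beak toward +x, over the middle of the box. I'll lower it.

Call:
arm_command([
  [-1,12,1,0],
  [-1,18,0,0],
  [0,15,0,0],
  [0,8,0,0],
  [0,4,0,0],
  [0,2,0,0],
  [0,2,0,0],
  [0,0,0,0],
  [0,0,0,0],
])

```text
t: 49.25
ee_pos: [642.7, 2.3, 5.2]
orientation: [-1.266, -1.117, 1.116]
ft_force: [0.1, -0.2, -0.9]
width: 47.7
```

Call:
arm_command([
  [0,0.7,0,0],
  [0,0,0,0],
  [0,0,0,0],
])

```text
t: 49.5
ee_pos: [642.5, 2.3, 4.4]
orientation: [-1.266, -1.117, 1.117]
ft_force: [0.8, 0.6, -1.6]
width: 47.9
```

Call:
arm_command([
  [0.8,0.5,0,0],
  [0,0.6,0,0],
  [0,0,0,0],
  [0,0,0,0],
])

```text
t: 49.83
ee_pos: [642.6, 3.1, 3.8]
orientation: [-1.266, -1.117, 1.117]
ft_force: [-2.2, -0.7, 6.4]
width: 47.1
```

Call:
arm_command([
  [0,0,0,0],
  [0,0,0,0],
  [0,0,0,0],
  [0,0,0,0],
  [0,0,0,0],
  [0,0,0,0],
  [0,0,0,0],
  [0,-5,0,0],
  [0,-25,0,0],
  [0,-30,0,0],
  [0,-30,0,0],
  [0,-30,0,0],
  [0,-15,0,0],
  [0,0,0,0],
  [0,0,0,0],
], gripper=100)

```text
t: 51.08
ee_pos: [642.9, 3.1, 139.0]
orientation: [-1.267, -1.118, 1.116]
ft_force: [-1.1, -0.0, -1.2]
width: 88.2
```

```bash
python3 go.py 454.5 -61.9 138 1.446
```

```text
now [642.9   3.1 139. ] yaw 1.446 tilt -1.0 q [-0.01  0.53  1.64 -0.    0.98 -1.46]
turn 0.0  shift in axes before turn [-87.9   0.6 178.8]  after turn [-87.9   0.6 178.8] len 199.3
```

Call:
arm_command([
  [-8,0,15,0],
  [-13,0,27,0],
  [-15,0,31,0],
  [-15,0,31,0],
  [-15,0,31,0],
  [-14,0,28,0],
  [-8,0,16,0],
  [0,0,0,0],
  [0,0,0,0],
  [0,0,0,0],
  [0,20,0,0],
  [0,15,0,0],
  [0,0,0,0],
  [0,0,0,0],
  [0,0,0,0],
], gripper=100)

```text
t: 52.33
ee_pos: [454.8, -61.8, 103.2]
orientation: [-1.266, -1.117, 1.117]
ft_force: [-0.1, -0.0, -0.2]
width: 87.9
```

```bash
python3 go.py 454.5 -61.9 60 1.446
```

```text
now [454.8 -61.8 103.2] yaw 1.4465 tilt -1.0 q [-0.16  0.35  2.06  0.    0.73 -1.61]
turn 0.0005  shift in axes before turn [-0.2 43.2  0.2]  after turn [-0.2 43.2  0.2] len 43.2
```

Call:
arm_command([
  [0,10,0,0],
  [0,12,0,0],
  [0,12,0,0],
  [0,6,0,0],
  [0,3,0,0],
  [0,0,0,0],
  [0,0,0,0],
  [0,0,0,0],
], gripper=100)

```text
t: 53.0
ee_pos: [454.3, -62.0, 60.5]
orientation: [-1.266, -1.117, 1.116]
ft_force: [-0.4, 0.0, 0.4]
width: 87.5
```

Call:
arm_command([
  [0,0,0,0],
  [0,0,0,0],
  [0,0,0,0],
  [0,0,0,0],
  [0,0,0,0],
  [0,0,0,0],
  [0,0,0,0],
  [0,0,0,0],
  [0,0,0,0],
], gripper=0)

```text
t: 53.75
ee_pos: [453.8, -61.9, 60.0]
orientation: [-1.266, -1.117, 1.117]
ft_force: [0.2, 0.1, -0.0]
width: 38.8
```

Call:
arm_command([
  [0,-5,0,0],
  [0,-15,0,0],
  [0,-25,0,0],
  [0,-25,0,0],
  [0,-10,0,0],
  [0,0,0,0],
  [0,0,0,0],
])

```text
t: 54.33
ee_pos: [453.9, -61.9, 140.0]
orientation: [-1.266, -1.117, 1.116]
ft_force: [-0.1, -0.6, -2.5]
width: 38.9
```

```bash
python3 go.py 637.3 -56.6 140 1.446
```

```text
now [453.9 -61.9 140. ] yaw 1.446 tilt -1.0 q [-0.16  0.28  2.04 -0.    0.82 -1.61]
turn -0.0  shift in axes before turn [  28.1    0.2 -181.3]  after turn [  28.1    0.2 -181.3] len 183.5
```

Call:
arm_command([
  [2,0,-15,0],
  [4,0,-28,0],
  [5,0,-32,0],
  [5,0,-32,0],
  [5,0,-32,0],
  [4,0,-27,0],
  [3,0,-14.5,0],
  [0,0,0,0],
  [0,0,0,0],
  [0,0,0,0],
  [0,0,0,0],
  [0,10,0,0],
  [0,0,0,0],
  [0,0,0,0],
  [0,0,0,0],
])

```text
t: 55.58
ee_pos: [636.1, -56.7, 129.9]
orientation: [-1.265, -1.116, 1.117]
ft_force: [0.4, -1.3, -1.4]
width: 39.0
```

```bash
python3 go.py 636.7 -56.6 62 1.446
```

```text
now [636.1 -56.7 129.9] yaw 1.4459 tilt -1.0 q [-0.11  0.53  1.65 -0.    0.96 -1.55]
turn -0.0001  shift in axes before turn [ 0.1 67.9 -0.6]  after turn [ 0.1 67.9 -0.6] len 67.9
```

Call:
arm_command([
  [0,10,-0.5,0],
  [0,15,0,0],
  [0,15,0,0],
  [0,12,0,0],
  [0,7,0,0],
  [0,4,0,0],
  [0,2,0,0],
  [0,0,0,0],
  [0,0,0,0],
  [0,0,0,0],
])

```text
t: 56.42
ee_pos: [637.5, -56.7, 65.7]
orientation: [-1.267, -1.118, 1.116]
ft_force: [-0.6, 0.4, -1.1]
width: 38.3
```

Call:
arm_command([
  [0,1,0,0],
  [0,0,0,0],
  [0,0.6,0,0],
  [0,0,0,0],
  [0,0,0,0],
])

```text
t: 56.83
ee_pos: [636.9, -56.7, 63.4]
orientation: [-1.266, -1.117, 1.117]
ft_force: [1.0, -0.2, -0.4]
width: 38.7
```

Call:
arm_command([
  [0,1,0,0],
  [0,0,0,0],
  [0,0.7,0,0],
  [0,0,0,0],
  [0,0,0,0],
])

```text
t: 57.25
ee_pos: [637.1, -56.8, 62.0]
orientation: [-1.266, -1.117, 1.117]
ft_force: [-1.7, 0.7, 2.5]
width: 38.9
```

Call:
arm_command([
  [0,0,0,0],
  [0,0,0,0],
  [0,0,0,0],
  [0,0,0,0],
  [0,0,0,0],
  [0,0,0,0],
  [0,0,0,0],
  [0,0,0,0],
  [0,-10,0,0],
  [0,-25,0,0],
  [0,-30,0,0],
  [0,-15,0,0],
  [0,0,0,0],
  [0,0,0,0],
], gripper=100)

```text
t: 58.42
ee_pos: [637.6, -56.7, 143.0]
orientation: [-1.268, -1.119, 1.116]
ft_force: [-0.2, -0.2, -0.3]
width: 87.9
```

```bash
python3 go.py 454.4 38 140 1.446
```

```text
now [637.6 -56.7 143. ] yaw 1.446 tilt -1.0 q [-0.11  0.52  1.64 -0.    0.98 -1.55]
turn 0.0  shift in axes before turn [ 71.2   2.5 193.5]  after turn [ 71.2   2.5 193.5] len 206.2
```

Call:
arm_command([
  [5,0,14,0],
  [10,0,27,0],
  [12,0,33,0],
  [12,0,33,0],
  [12,0,33,0],
  [12,0,33,0],
  [8,0,20,0],
  [0,0,0,0],
  [0,0,0,0],
  [0,0,0,0],
  [0,20,0,0],
  [0,15,0,0],
  [0,0,0,0],
  [0,0,0,0],
  [0,0,0,0],
], gripper=100)

```text
t: 59.67
ee_pos: [455.2, 37.5, 106.9]
orientation: [-1.266, -1.117, 1.116]
ft_force: [0.8, 0.3, 0.3]
width: 87.8
```

```bash
python3 go.py 454.4 38 59.2 1.446
```

```text
now [455.2  37.5 106.9] yaw 1.4454 tilt -1.0 q [ 0.06  0.34  2.06 -0.    0.74 -1.39]
turn -0.0006  shift in axes before turn [ 0.4 47.7  0.8]  after turn [ 0.4 47.7  0.8] len 47.7
```

Call:
arm_command([
  [0.5,10,0,0],
  [0,14,0,0],
  [0,12,0,0],
  [0,7,0,0],
  [0,3,0,0],
  [0,1,0,0],
  [0,0,0,0],
  [0,0,0,0],
  [0,0,0,0],
], gripper=100)

```text
t: 60.42
ee_pos: [454.7, 38.3, 60.2]
orientation: [-1.266, -1.118, 1.116]
ft_force: [-0.3, 0.5, 0.0]
width: 87.9
```

Call:
arm_command([
  [0,0,0,0],
  [0,0,0,0],
  [0,0,0,0],
  [0,0,0,0],
  [0,0,0,0],
  [0,0,0,0],
  [0,0,0,0],
  [0,0,0,0],
  [0,0,0,0],
], gripper=0)

```text
t: 61.17
ee_pos: [454.3, 38.3, 59.7]
orientation: [-1.266, -1.117, 1.117]
ft_force: [0.6, -0.2, -0.3]
width: 38.6
```

Call:
arm_command([
  [0,-5,0,0],
  [0,-15,0,0],
  [0,-25,0,0],
  [0,-25,0,0],
  [0,-10,0,0],
  [0,0,0,0],
  [0,0,0,0],
  [0,0,0,0],
])

```text
t: 61.83
ee_pos: [453.4, 38.3, 138.7]
orientation: [-1.265, -1.116, 1.118]
ft_force: [0.7, 0.5, -0.7]
width: 38.5
```

```bash
python3 go.py 651 63.75 140 1.446
```

```text
now [453.4  38.3 138.7] yaw 1.446 tilt -1.0 q [ 0.06  0.28  2.05  0.    0.82 -1.39]
turn -0.0  shift in axes before turn [  49.9   -1.7 -192.8]  after turn [  49.9   -1.7 -192.9] len 199.2
```

Call:
arm_command([
  [4,0,-15,0],
  [8,0,-30,0],
  [9,0,-33,0],
  [9,0,-33,0],
  [9,0,-33,0],
  [7,0,-30,0],
  [4,0,-18,0],
  [0,0,0,0],
  [0,0,0,0],
  [0,0,0,0],
  [0,0,0,0],
  [0,10,0,0],
  [0,0,0,0],
  [0,0,0,0],
  [0,0,0,0],
])

```text
t: 63.08
ee_pos: [650.6, 64.0, 129.6]
orientation: [-1.265, -1.116, 1.117]
ft_force: [-0.9, -0.3, -1.6]
width: 38.7
```

```bash
python3 go.py 651 63.75 61.7 1.446
```

```text
now [650.6  64.  129.6] yaw 1.4459 tilt -1.0 q [ 0.08  0.55  1.61 -0.    0.98 -1.37]
turn -0.0001  shift in axes before turn [-0.2 67.9 -0.4]  after turn [-0.2 67.9 -0.4] len 67.9
```

Call:
arm_command([
  [0,10,0,0],
  [0,15,0,0],
  [0,15,0,0],
  [0,12,0,0],
  [0,7,0,0],
  [0,4,0,0],
  [0,2,0,0],
  [0,0,0,0],
  [0,0,0,0],
  [0,0,0,0],
])

```text
t: 63.92
ee_pos: [651.6, 64.1, 65.4]
orientation: [-1.266, -1.118, 1.116]
ft_force: [-1.1, 1.0, -0.8]
width: 38.9
```

Call:
arm_command([
  [0,1,0,0],
  [0,0,0,0],
  [0,1,0,0],
  [0,0,0,0],
  [0,0,0,0],
])

```text
t: 64.33
ee_pos: [651.0, 64.0, 62.7]
orientation: [-1.266, -1.117, 1.117]
ft_force: [-0.1, -0.1, -1.5]
width: 38.5
```

Call:
arm_command([
  [0,0.7,0,0],
  [0,0,0,0],
  [0,0,0,0],
])

```text
t: 64.58
ee_pos: [651.0, 64.0, 61.9]
orientation: [-1.266, -1.117, 1.117]
ft_force: [-0.6, -0.6, -1.0]
width: 38.3
```

Call:
arm_command([
  [0,0.7,0,0],
  [0,0,0,0],
  [0,0,0,0],
])

```text
t: 64.83
ee_pos: [651.2, 64.0, 61.7]
orientation: [-1.266, -1.117, 1.117]
ft_force: [-1.6, -1.6, 2.9]
width: 38.6
```

Call:
arm_command([
  [0,0,0,0],
  [0,0,0,0],
  [0,0,0,0],
  [0,0,0,0],
  [0,0,0,0],
  [0,0,0,0],
  [0,0,0,0],
  [0,0,0,0],
  [0,-10,0,0],
  [0,-25,0,0],
  [0,-30,0,0],
  [0,-30,0,0],
  [0,0,15,0],
  [0,0,30,0],
  [0,0,35,0],
  [0,0,35,0],
  [0,0,35,0],
  [0,0,35,0],
  [0,0,0,0],
  [0,0,0,0],
], gripper=100)

```text
t: 66.5
ee_pos: [466.3, 87.2, 157.2]
orientation: [-1.266, -1.118, 1.117]
ft_force: [-0.2, 0.3, 0.5]
width: 87.3
```

```bash
cat > chk.py <<'E'
from m import *
get_image("scene");get_image("top")
for nm,p in (("doll_light",(636,-57)),("doll_dark",(651,63))): run(nm,lambda v:discs(PROF["doll"],v[0],v[1],8,38),p,70)
run("chick_yellow",lambda v:discs(PROF["chick"],v[0],v[1],8,30),(641,3),40)
run("chick_white",lambda v:discs(PROF["chick"],v[0],v[1],25),(466,-230),55)
run("pot",lambda v:discs(PROF["pot"],v[0],v[1],0),(586,-339),45)
pic('z',[560,-80,20],[],85)
E
python3 chk.py
```

```text
doll_light ['scene'] [638.196 -56.898] 0.101
doll_light ['top'] [633.186 -54.407] 0.07
doll_light ['scene', 'top'] [635.813 -55.588] 0.286
doll_dark ['top'] [647.103  64.819] 0.078
doll_dark ['top'] [647.103  64.819] 0.078
chick_yellow ['top'] [641.664   4.744] 0.089
chick_yellow ['top'] [641.664   4.744] 0.089
chick_white ['scene'] [ 465.024 -230.3  ] 0.074
chick_white ['top'] [ 463.462 -227.971] 0.145
chick_white ['scene', 'top'] [ 464.597 -229.647] 0.248
pot ['scene'] [ 587.593 -340.358] 0.088
pot ['top'] [ 587.568 -338.776] 0.057
pot ['scene', 'top'] [ 587.605 -339.615] 0.156
```

View pics/z.png

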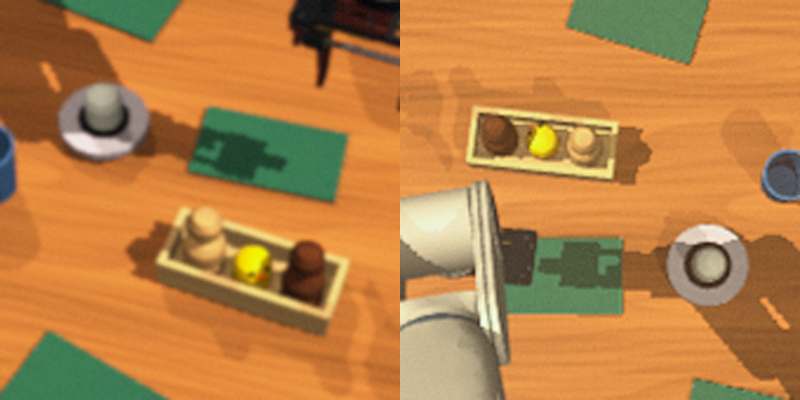

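The picture shows both dolls upright at their ends of the box, at (205,235) and (305,270), with the yellow chick between them at (252,265). The white chick stands on the black disc at (103,105), the mat is empty, and the arm is clear. The fitted positions are within about 2 mm of the starting fits. I'll hand in.

```bash
python3 -c "
from workcell import close_job
print(close_job())"
```

```text
the job is handed in; nothing more can be done
None
```

I carried out the whole sequence and handed the job in at about 67 s. Both dolls went onto the leftmost mat, the white chick onto the turntable and the yellow chick into the box. Then each doll went back to its own end of the box. `close_job()` gave no verdict, so what follows rests on my own checks.

**What went wrong on the way:** The first grip on the light doll missed. It closed on the domed top of the head and slipped off, and the doll stayed standing. Touching the mat showed that the tool sits about 33 mm higher than its reported z (contact at −10 mm, where about +23 mm was expected). I allowed for this in every later move. That touch pressed the mat with up to about 60 N at the wrist, below the 120 N limit.

**Last checks:**
- **Dolls:** the camera fits agree with the starting fits to about 2 mm, and both look upright and released. The dark doll's final fit comes from the top camera only.
- **Yellow chick:** it fits at (642, 5), with the box middle at about (642, 3). This fit is also from the top camera only.
- **White chick:** it stands on the turntable's black disc, about 2 mm from the fitted centre.
- **Bystanders:** the pot is within about 2 mm of its starting fit. I did not re-measure the glue bottle; no move went near it.
- **Disagreement:** the two cameras differ by up to about 5 mm in x for the light doll. They differed by similar amounts at the start, and the result is still well inside the 15 mm tolerance.

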